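Hook the balance weight out of the centrifuge bucket

TASK

Take the hook tool from its stand and use it to draw the steel balance weight by its wire loop out of the deep centrifuge bucket, then stand the weight upright in the shallow steel tray, unhook it and hang the hook back in its stand. Work by feel: the loop is bent over to one side, nobody knows which, so find it by trying gently: do not press or pull on the weight or bucket with more than about 20 N, set the weight down without dropping it, keep the hook tool upright (do not let it be pushed askew in the grip), never touch the weight with the gripper, and leave the other things on the bench where they are.

Things in the scene. Friction and masses are not known exactly. Their poses are not given: they have to be found in the camera images.
- hook_grip (a point): Hook tool hanging in its stand: centre of its upright black square handle (14x14 mm, 60 mm long; 30 mm of it above and below this point). z is up along the tool, x is the way the hook's toe points. A 37 mm round collar is under the handle, its underside 35 mm below this point, with a 24 mm wide cone-ended boss reaching 7 mm below that. Loose, 90 g.
- stand_mouth (a point): Tool stand: centre of the mouth of an upright white round tube, 100 mm high, 46 mm outside, 28 mm bore, on an 80 mm round foot, fixed. The hook hangs with its shank in the bore and its collar flat on the rim; hook_grip is then 35 mm above this point.
- bucket_mouth (a point): Centrifuge bucket: centre of its mouth. Upright aluminium cylinder, 72 mm outside, screwed down; bore 44 mm wide and 97 mm deep, rim at this height, 105 mm over the bench. z is up. Two spring clips low in the bore wall grip the weight's sides: drawing it out takes some newtons more than its weight over the first 30 mm.
- weight_top (a point): Balance weight: centre of its flat top face. Steel cylinder 41 mm wide, 30 mm high, about 0.3 kg, loose, on the bucket's floor at the start. On its middle is a 24 mm disc, 4 mm high, with a rigid upright loop of 3 mm wire: 14 mm wide inside, bent over to one side by 0.42 rad, so that its crown is 28 mm above the face and 11 mm off the axis.
- tray: Shallow steel tray, 120x120 mm and 14 mm high, 3 mm floor and walls, fixed; origin at the centre of its underside.
- specimen_cup_3: Bystander: white-lidded specimen cup, 52x52x56 mm, loose, origin at the centre of its underside.
- cover_glass: Bystander: small flat carton, 46x48x18 mm, loose, origin at the centre of its underside.
- marker_red: Bystander: marker pen lying down, 16x135x17 mm, loose, origin at the centre of its underside.
- tube_lying_1: Bystander: capped blood tube lying down, 16x79x16 mm, loose, origin at the centre of its underside.
- strip_box: Bystander: tall narrow carton, 35x60x105 mm, loose, origin at the centre of its underside.
- weight: The same weight: origin at the centre of its underside. The disc turns on it very tightly (it does not yield to 20 N), so the crown may lie anywhere up to 2.1 rad to either side of the +y axis; where is not reported: feel or look. The hook has room to go down to the disc along the bore wall, toe to the middle, only on the side away from the crown; pressed from above, the loop stops it. The weight hangs some 15 degrees askew.
- hook: The same hook tool: origin on its axis at the collar's underside. From there a 4 mm round shank runs down the axis to z = -90 mm (lowest point), where a 4 mm toe goes out along +x; the far side of its tip is 10.5 mm from the shank's axis. The tip turns up, its top at z = -81 mm, with a 4.5 mm gap between shank and tip.
- bucket: The same bucket: origin at the centre of its foot's underside, on the bench.

How it is judged:
On the way, in this order (a step that is already met when the one before it is completed fails the run):
1. the weight hangs on the hook, its underside clear above the bucket's rim (height (world z) of weight_top above 0.145 m and contact force between hook and weight above 0.8 N), for 0.1 s.
2. the weight stands upright in the tray, off the hook (horizontal distance between weight_top and tray below 0.05 m and height (world z) of weight_top below 0.038 m and angle between weight_top's own z axis and vertical below 0.1 rad and contact force between hook and weight below 0.1 N and linear speed of weight below 0.02 m/s), for 0.2 s.
At the end, for the whole second after the job is handed in: The weight stands upright (within 0.1 rad) and still on the floor of the tray, and the hook tool hangs still and upright in its stand, its collar on the rim (handle within 6 mm of the stand's axis and 3 mm of its hanging height) (horizontal distance between weight_top and tray below 0.05 m and height (world z) of weight_top below 0.038 m and angle between each of weight_top, hook_grip's own z axis and vertical below 0.1 rad and linear speed of each of weight, hook below 0.02 m/s and horizontal distance between hook_grip and stand_mouth below 0.006 m and height (world z) of hook_grip between 0.13 and 0.138 m); the robot touches nothing.
It fails at once if the hook presses or pulls on the weight or its loop, or presses on the bucket, with more than 20 N (contact force between hook and weight above 20 N or contact force between hook and bucket above 20 N).
It fails at once if the weight is dropped or banged on the tray (over 40 N) (contact force between weight and tray above 40 N).
It fails at once if the hook tool is pushed or held more than 0.1 rad askew (angle between hook_grip's own z axis and vertical above 0.1 rad).
It fails at once if the gripper or arm touches the weight (contact force between any of the fingers, the arm and weight above 0.5 N).
It fails at once if a bystander is moved by more than 20 mm (distance of any of specimen_cup_3, cover_glass, marker_red, tube_lying_1, strip_box from where it was at the start of the episode above 0.02 m).
It also fails if it takes over 72 s, if anything falls off the work surface, if the arm or the gripper's body presses on something with over 40 N, if the wrist force passes 120 N, or if a joint passes its speed limit or range.

ROBOT

A 6-joint arm with a two-finger parallel gripper is mounted at the origin on a cart in front of the work surface, level with it; the furniture and walls round the work are solid. World frame = base frame: x ahead of the robot, y to its left, z up, the work surface at z = 0. Lengths are in m, angles in rad, forces in N, time in s.
With the tool pointing down it reaches from about 0.375 to 0.975 m from the base axis. Payload 3.8 kg.
Tool frame: the origin (TCP) lies at the very end of the fingers, on their centre line; the grasp point (between the pads) lies 19 mm behind it; y points along the fingers, x is the direction in which the jaws open and shut, and the axes are right-handed (so a half turn about y gives the same grasp; the last joint's range is limited). The gripper opens to 85 mm and grips with 20 to 120 N. Pads are 22 mm wide; open, the fingers measure 114 mm over their backs; the gripper's body (76 mm by 85 mm) begins 54 mm behind the grasp point. The pads swing forward as they close: fully open they stand 13 mm farther back than shut.
Start: joints at [-1.16, 0.264, 1.604, -0, 1.274, -0.037], TCP at [0.292, -0.608, 0.231] pointing down, gripper open.
Joint ranges: [-2.63, 2.63], [-0.94, 2.18], [0.31, 2.57], [-1.31, 4.45], [0, 2.66], [-2.55, 2.55]. Speed limits (rad/s): [2.57, 2.57, 3.14, 3.14, 3.14, 3.14].

INTERFACE

Orientations are given as a rotation vector (axis times angle).
In Python, from workcell import bot, cams gives the robot as it stands.
- The arm moves only by the tool play_rows, never from a script. Its argument "motion" is a list of rows, each a list of 2 entries, a list of its own where there are three numbers: the shift along the world's x, y, z normalised to -1 to 1, where 1 is 400 mm, then the turn, a rotation vector about the world's x, y, z normalised to -1 to 1, where 1 is pi/4 rad. In form: [[[tx, ty, tz], [ax, ay, az]], ...]. A call has 1 to 10 rows; each row is the pose to reach, as a shift and turn from the pose commanded when the call began; what a row does not reach only later rows make up. A row lasts 1/8 s, in which the tool goes at most 62.5 mm and 10.7 degrees, less where a joint would pass 70% of its speed; a pose out of reach is approached as far as the arm can. A call with a number of a shift or a turn outside -1 to 1 is refused whole. A call with a gripper value outside its range is refused whole. "gripper" is the closure, from 0 (fully open) to 1 (shut), set as the call begins (left out, the last holds). The fingers move at their own pace and stop on an object; "squeeze" is the grip in N (left out, the last holds). Time passes only in rows, so rows that repeat a pose let the fingers close. It gives the time, the measured TCP pose, the force and the opening at its end, in the units of the state.
- bot.read_state(): the state, without advancing time (a new reading comes with each control period).
- cams.read_camera(name): name is "side" or "top"; returns (picture, depth): 420x560x3 uint8, red, green, blue; 420x560 float32, m along the optical axis (not along the pixel's ray), 0 where there is no reading.
- cams.calibration(name): a dict with "mtx" (3x3 intrinsics, pixels), "R" (3x3) and "t" (3): a world point X has camera coordinates R X + t. Camera axes: x right, y down, z forward; pixel columns grow to the right and rows downward; lengths in m; the calibration is good to about 2 mm. A picture is of the moment at which its call begins. calibration takes no time and is no camera call.
- bot.finish_job(): hands the job in, once; it reports no verdict.
Trained networks look in the newest picture that a camera, given by its name, has taken for a name from the list of things; names that differ only in an ending like _2 or _b are one class to them, and where a whole thing is asked for, a point or a joint stands for the part that bears it (a point fixed in the world has none). Each returns a list of dicts, best first, with "conf" (0 to 1); they miss things now and then, are a little off and sometimes report something else, mostly with a low value. They report only what shows in the picture. A call takes as long as a camera call.
- cams.recognise(camera, label): "xyz" ([x, y, z] in m, in the coordinates of the camera as it stood for that picture, good to about 4 mm: the middle of the surface that is visible of it).
- cams.regions_of(camera, label): "mask" (420x560 bool, what is visible of it).
- cams.mark_of(camera, label): "xyz" ([x, y, z] in m, in the coordinates of the camera as it stood for that picture, good to about 4 mm: a listed point, or the origin of a listed thing).
The state is a dict: "time": time; "q": joint angles; "joint_vel": joint speeds; "joint_torque": joint torques, N m; "tool_pos": TCP position; "tcp_rot": TCP orientation; "wrist_force": force on the tool from outside, world axes, zero at the start; "torque": the same for the moment, N m; "width": opening from 0.0 (shut) to 1.0 (fully open).
Only numpy, scipy, OpenCV 4.12 (cv2) and the standard library are available. Lean on these libraries where they do the work, as an engineer would, in place of code of your own. Each camera call takes 0.05 s, during which the arm holds its last target.

## Working session

There is one attempt and no reset: what is moved stays moved. The work goes in short steps, Python scripts to look and compute and a tool call to move; the robot and the scene stay as the last step left them, time stands still between calls to the robot, and variables do not carry over. Pictures are saved under pics/ and viewed, and the job is handed in when it is done.

Besides the shell and the picture viewer there is one more tool, called after ">>>" as a command line: name --argument value ..., lists and objects as JSON in quotes. play_rows: Moves the arm, as the interface text tells. Its arguments: {"type":"object","properties":{"motion":{"type":"array","items":{"type":"array"}},"gripper":{"type":"number"},"squeeze":{"type":"number"}},"required":["motion"]}

```bash
ls -la; mkdir -p pics; cat > h.py <<'E'
import numpy as np, cv2
from workcell import bot, cams
def snap(name, f):
    im,d=cams.read_camera(name); cv2.imwrite('pics/'+f,im[:,:,::-1]); np.save('pics/'+f+'.npy',d); return im,d
def toworld(name,p):
    c=cams.calibration(name); R=np.array(c['R']);t=np.array(c['t']); return R.T@(np.array(p)-t)
def proj(name,X):
    c=cams.calibration(name); p=np.array(c['R'])@np.array(X)+np.array(c['t']); p=np.array(c['mtx'])@p; return p[:2]/p[2]
def cloud(name,d):
    c=cams.calibration(name); K=np.array(c['mtx']); v,u=np.mgrid[:d.shape[0],:d.shape[1]]
    P=np.stack([(u-K[0,2])/K[0,0]*d,(v-K[1,2])/K[1,1]*d,d],-1)
    W=(P-np.array(c['t']))@np.array(c['R']); W[d==0]=np.nan; return W
E
python3 - <<'E'
from h import *
for c in('side','top'):
    snap(c,c+'0.png'); k=cams.calibration(c); print(c,np.round(k['mtx'],1).tolist(),np.round(toworld(c,[0,0,0]),3),np.round(k['R'][2],2))
    for l in['hook_grip','stand_mouth','bucket_mouth','weight_top','tray','strip_box','specimen_cup_3','cover_glass','marker_red','tube_lying_1']:
        r=cams.mark_of(c,l)
        print(l,[(round(x['conf'],2),np.round(toworld(c,x['xyz']),3).tolist()) for x in r[:2]])
print(bot.read_state())
E
```

```text
total 12
drwxr-xr-x  3 agent agent 4096 Dec  6 07:24 .
drwxr-xr-x 23 root  root  4096 Dec  6 07:24 ..
drwxr-xr-x  2 agent agent 4096 Dec  6 07:24 pics
side [[519.8, 0.0, 277.3], [0.0, 519.8, 215.5], [0.0, 0.0, 1.0]] [-0.353  0.754  0.753] [ 0.68 -0.5  -0.54]
hook_grip []
stand_mouth [(0.7, [0.504, 0.36, 0.1])]
bucket_mouth [(0.76, [0.519, 0.171, 0.101])]
weight_top [(0.41, [0.501, 0.357, 0.133])]
tray [(0.91, [0.472, -0.039, -0.001])]
strip_box [(0.74, [0.514, 0.167, -0.001]), (0.66, [0.616, -0.076, -0.0])]
specimen_cup_3 [(0.68, [0.622, 0.041, -0.005]), (0.29, [0.606, 0.265, -0.004])]
cover_glass [(0.79, [0.61, 0.267, -0.001])]
marker_red [(0.74, [0.38, 0.273, -0.003])]
tube_lying_1 [(0.42, [0.388, 0.099, -0.001])]
top [[510.5, 0.0, 269.1], [0.0, 510.5, 202.0], [0.0, 0.0, 1.0]] [0.428 0.147 1.196] [ 0.07 -0.01 -1.  ]
hook_grip [(0.62, [0.508, 0.354, 0.135])]
stand_mouth [(0.58, [0.505, 0.355, 0.1])]
bucket_mouth [(0.53, [0.522, 0.173, 0.007]), (0.52, [0.506, 0.357, 0.134])]
weight_top [(0.49, [0.515, 0.169, 0.038])]
tray [(0.78, [0.473, -0.035, 0.001])]
strip_box [(0.64, [0.625, -0.
[... 250 characters left out ...]
(0.68, [0.388, 0.099, 0.001])]
{'time': 1.1, 'q': array([-1.15989371e+00,  2.63898793e-01,  1.60401205e+00,  2.60808400e-05,
        1.27368275e+00, -3.68789507e-02]), 'joint_vel': array([-1.35647081e-03, -4.81345658e-05, -1.92539013e-03, -1.68738364e-03,
        5.91592550e-04,  3.63734250e-04]), 'joint_torque': array([-7.53995505e-05, -5.15083981e+01, -3.67729855e+01,  4.11160556e-06,
        8.81376000e-04, -6.71880301e-06]), 'tool_pos': array([ 0.29226959, -0.6084379 ,  0.23127402]), 'tcp_rot': array([-1.38835402,  0.87335346, -0.87337524]), 'wrist_force': array([-0.67494798, -0.12667272,  0.06156811]), 'torque': array([-0.01511584,  0.04602549,  0.02032995]), 'width': 1.002403113509992}
```

View pics/side0.png

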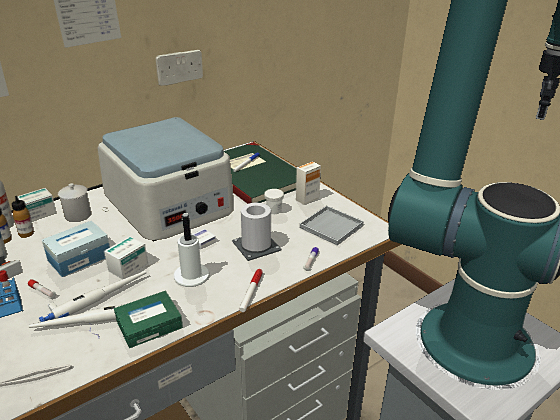

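View pics/top0.png

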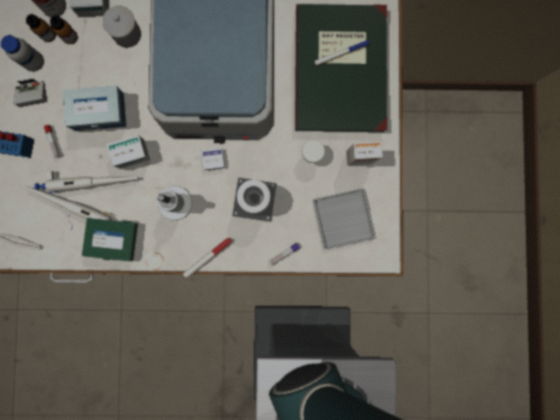

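```bash
python3 - <<'E'
import cv2,numpy as np
im=cv2.imread('pics/top0.png')
from h import *
u,v=proj('top',[.519,.172,.05]);print(u,v)
u,v=int(u),int(v)
a=cv2.resize(im[v-35:v+35,u-45:u+45],None,fx=8,fy=8,interpolation=cv2.INTER_CUBIC)
cv2.imwrite('pics/bk.png',np.clip(a*1.6,0,255).astype(np.uint8))
u,v=map(int,proj('top',[.505,.356,.13]));print(u,v)
a=cv2.resize(im[v-35:v+35,u-45:u+45],None,fx=8,fy=8,interpolation=cv2.INTER_CUBIC)
cv2.imwrite('pics/st.png',a)
E
```

```text
253.1734315845937 196.44146626341998
164 199
```

View pics/bk.png

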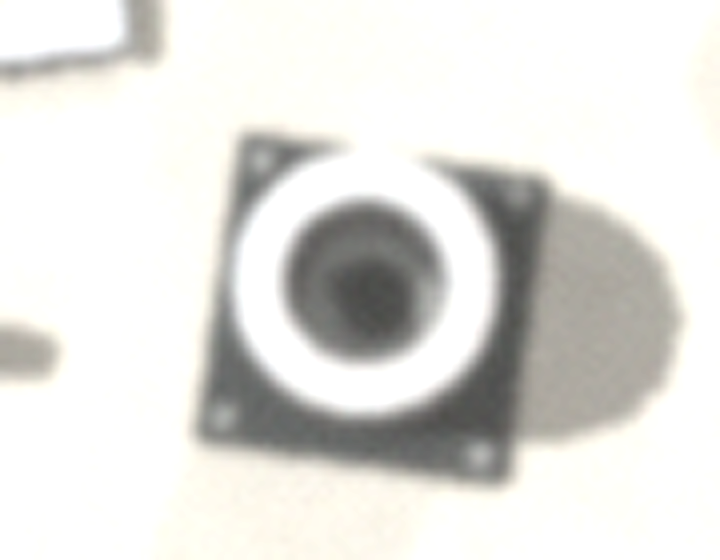

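View pics/st.png

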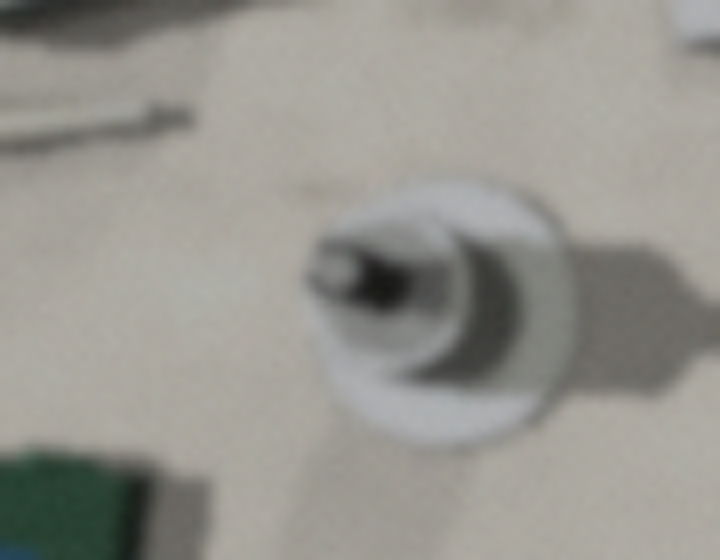

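```bash
python3 - <<'E'
from h import *
d=np.load('pics/top0.png.npy');W=cloud('top',d)
u,v=map(int,proj('top',[.519,.172,.1]))
np.set_printoptions(linewidth=250)
print((W[v-22:v+22:1,u-22:u+22:1,2]*1000).astype(int))
E
```

```text
[[-2  0 -2 ...  0 -3 -2]
 [ 1  0 -3 ...  0  0 -1]
 [ 1 -2 -1 ... -5 -2 -1]
 ...
 [-2  4  1 ...  5  8 -1]
 [-2  0  0 ...  5  6 -2]
 [-3  1 -4 ...  5  3  1]]<stdin>:5: RuntimeWarning: invalid value encountered in cast
```

```bash
python3 - <<'E'
from h import *
np.set_printoptions(linewidth=250,threshold=100000)
d=np.load('pics/top0.png.npy');W=cloud('top',d)
u,v=map(int,proj('top',[.519,.172,.1]));print(u,v)
print(np.nan_to_num(W[v-17:v+17,u-17:u+17,2]*1000,nan=-99).astype(int))
def circ(P):
    A=np.c_[2*P[:,:2],np.ones(len(P))];s=np.linalg.lstsq(A,(P[:,:2]**2).sum(1),rcond=None)[0];return s[:2],np.sqrt(s[2]+s[0]**2+s[1]**2)
for cam in('top','side'):
    d=np.load(f'pics/{cam}0.png.npy');W=cloud(cam,d).reshape(-1,3)
    for n,c,z0,z1,r in(('bucket',(.519,.172),.09,.115,.045),('stand',(.505,.356),.085,.115,.035),('handle',(.505,.356),.115,.2,.03),('foot',(.505,.356),.003,.012,.05),('tray',(.472,-.037),.003,.03,.1)):
        m=(W[:,2]>z0)&(W[:,2]<z1)&(np.hypot(W[:,0]-c[0],W[:,1]-c[1])<r)
        P=W[m]
        print(cam,n,len(P),P.mean(0).round(4),'z med',np.median(P[:,2]).round(4),P.min(0).round(4),P.max(0).round(4),'mid',((P.min(0)+P.max(0))/2).round(4))
im=cv2.imread('pics/top0.png')[v-17:v+17,u-17:u+17]
a=cv2.resize(im,None,fx=16,fy=16,interpolation=cv2.INTER_CUBIC).astype(float)
print(im.min(),im.max())
cv2.imwrite('pics/bk2.png',np.clip((a-20)*2.6,0,255).astype(np.uint8))
s=cv2.imread('pics/side0.png');u,v=map(int,proj('side',[.505,.356,.12]))
a=s[v-45:v+45,u-50:u+50];cv2.imwrite('pics/sst.png',cv2.resize(a,None,fx=6,fy=6,interpolation=cv2.INTER_CUBIC))
E
```

```text
252 194
[[  0   0  -3   0  -2  -4   1  -1  -1   1   2   0   2  -1  -3  -2   1   0  -1   0  -1  -2   5   0  -1  -1  -2   0   0   0  -1   0  -1  -1]
 [  0   0  -2   1   7   9   7   3  -1   0  -2  -5   1  -2   2   0   1   0   0  -1   2  -1   0   0   1   0   3   0   0  -2   2  -3   0   0]
 [  1   1 -99   5   3  10   5   7   5   5   3   3   0   7   0  -2   0  -1  -1   0   0   1   3  -1  -1   0   1   2  -4  -1   0  -6   2   3]
 [  0  -1   0   7   8  10  14   7   5   3   4   7   9   5   5   3 104 105 105 105 105 108 106   1  -1   2   4   3  -1   0   1  -1   3  -1]
 [ -2   3  -2   2   4   4   9   7   6   3   4   9 103 104 106 103 105 104 104 105 102 104 105 108 103 103   2   3  -1   2   0   2  -2  -1]
 [  0  -4  -2   7   0   5   8   7   6   6   6 105 105 105 106 101 106 105 106 104 105 106 103 105 104 105 105 104   4   5   2   1   2   6]
 [ -4   1   0   4   1   6   8   6   5 100 105 102 104 104 104 103 104 104 102 106 109 102 105 105 104 102 104 104 105   2 -99   4   5   5]
 [ -1   0   3   5   5   6   7   4 105 104 105 105 101 106 101 104 101 101 102 108 104 106 104 102 106 105 105 103 108 1
[... 4194 characters left out ...]
62  0.003 ] [0.5685 0.0557 0.0199] mid [ 0.4714 -0.0402  0.0114]
side bucket 450 [0.509  0.1743 0.1003] z med 0.1021 [0.4776 0.1367 0.0901] [0.5522 0.2077 0.1072] mid [0.5149 0.1722 0.0986]
side stand 287 [0.4952 0.3606 0.0986] z med 0.0995 [0.4792 0.3335 0.0852] [0.5244 0.3797 0.1148] mid [0.5018 0.3566 0.1   ]
side handle 158 [0.4998 0.3583 0.143 ] z med 0.1436 [0.495  0.3504 0.1151] [0.512  0.3651 0.1678] mid [0.5035 0.3578 0.1414]
side foot 379 [0.4914 0.3627 0.0068] z med 0.0068 [0.4623 0.3168 0.003 ] [0.5419 0.3968 0.012 ] mid [0.5021 0.3568 0.0075]
side tray 610 [ 0.47   -0.0367  0.0075] z med 0.0068 [ 0.3984 -0.1094  0.003 ] [0.542  0.0337 0.0164] mid [ 0.4702 -0.0378  0.0097]
45 176
```

View pics/bk2.png

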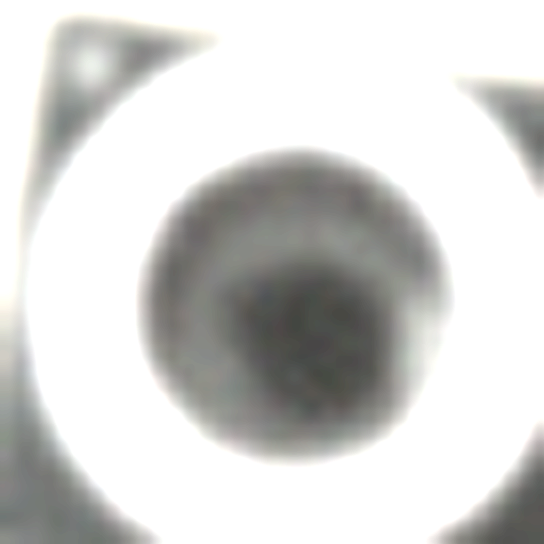

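View pics/sst.png

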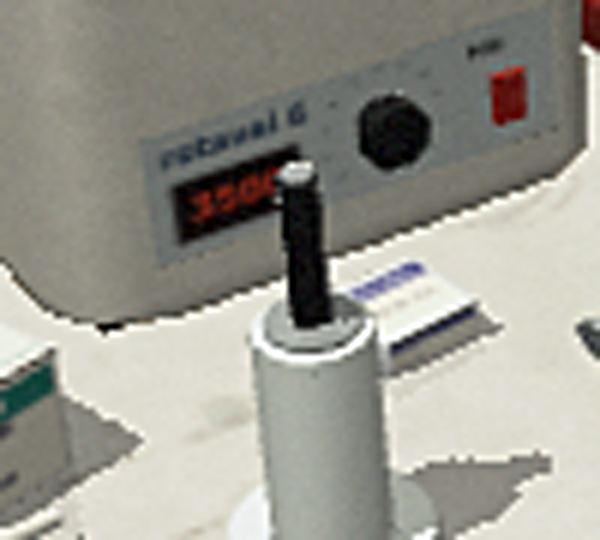

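```bash
python3 - <<'E'
from h import *
d=np.load('pics/top0.png.npy');W=cloud('top',d)
c=np.array([.515,.1705])
r=np.hypot(W[...,0]-c[0],W[...,1]-c[1]);
# bore circle: inner-edge of rim
rim=W[(W[...,2]>.099)&(W[...,2]<.111)&(r<.045)]
from scipy.optimize import minimize
# outer fit by centroid of top face (annulus truncated?) 
print('rim mean',rim.mean(0),len(rim))
top=W[(W[...,2]>.030)&(W[...,2]<.0485)&(r<.02)]
m=(W[...,2]>.0485)&(W[...,2]<.072)&(r<.017)
P=W[m]; 
for p in P: print((1000*(p-[*c,0.038])).round(1))
d2=W[(W[...,2]>.030)&(W[...,2]<.072)&(r<.023)]
print('mean top face',d2.mean(0))
h=P[:,2]-.038
for ph in np.arange(0,360,10):
    e=np.array([np.cos(np.radians(ph)),np.sin(np.radians(ph))]); 
    # distance from tilted plane through axis
    a=(P[:,:2]-c)@e-np.tan(.42)*(h-.003); print(ph,(1000*np.sqrt((a**2).mean())).round(2),end='; ')
E
```

```text
rim mean [0.51521469 0.16984042 0.10481773] 548
[ 6.3  8.4 22.4]
[ 6.9  6.3 15.3]
[ 3.9 10.5 24.7]
[ 4.   8.3 23.4]
[ 1.5 10.4 26.8]
[-0.9 10.3 28.8]
[-3.  10.4 27.1]
[-2.9  8.2 25.5]
[-5.4  8.1 29.3]
[-7.5  8.1 27.5]
[-7.3  5.9 26.1]
[-9.6  5.9 26.2]
[-9.4  3.7 24. ]
[-8.9  1.6 17.7]
[-8.6 -0.5 13.1]
[-8.7 -2.8 15.1]
[-11.6   3.7  23.6]
[-11.3   1.5  19.6]
mean top face [0.51842561 0.17010564 0.0424522 ]
0 14.43; 10 13.53; 20 12.52; 30 11.42; 40 10.24; 50 9.0; 60 7.73; 70 6.44; 80 5.18; 90 3.97; 100 2.92; 110 2.22; 120 2.22; 130 2.88; 140 3.85; 150 4.93; 160 6.03; 170 7.14; 180 8.24; 190 9.32; 200 10.37; 210 11.39; 220 12.35; 230 13.26; 240 14.1; 250 14.85; 260 15.5; 270 16.04; 280 16.45; 290 16.73; 300 16.86; 310 16.84; 320 16.66; 330 16.33; 340 15.84; 350 15.2;
```

```bash
python3 - <<'E'
from h import *
from scipy.spatial.transform import Rotation as R
s=bot.read_state();print(R.from_rotvec(s['tcp_rot']).as_matrix().round(3),s['time'])
c=cams.calibration('side')
for X in([.504,.356,.165],[.504,.356,.105],[.504,.356,.1]): print(proj('side',X), (c['R']@np.array(X)+c['t'])[2])
im=cv2.imread('pics/side0.png');u,v=map(int,proj('side',[.504,.356,.135]))
np.set_printoptions(linewidth=200)
print(im[v-18:v+20,u-10:u+10].sum(2)//3)
a=cv2.resize(im[v-22:v+22,u-20:u+20],None,fx=14,fy=14,interpolation=cv2.INTER_CUBIC).astype(float)
cv2.imwrite('pics/hd.png',np.clip(a*3,0,255).astype(np.uint8))
t=cv2.imread('pics/top0.png');u,v=map(int,proj('top',[.504,.356,.15]))
print(t[v-10:v+10,u-12:u+12].sum(2)//3)
# tube walls fit in side: columns extents
E
```

```text
[[ 0.433  0.     0.901]
 [-0.901  0.     0.433]
 [-0.    -1.     0.   ]] 1.1
[185.32264354 214.20513644] 1.0959665813975126
[187.71324002 237.5526148 ] 1.128214188798938
[187.90630236 239.43813536] 1.1309014894157237
[[ 51  78  52  61  95  99 116 115 113 114 112 111 111 109 103 111 109 111 111  85]
 [ 70 101 100 114 114 118 116 109  99  98 107 108 109 111 108 108 107 109 113 102]
 [114 115 121 118 113 107 101  69  39  51 102 111 112 111 111 113 110 114 112  90]
 [117 115 104  96  72  41  17   5  10  37  94 112 111 106 107 106 110 108 111 109]
 [ 97  78  43  15  10   6   3   0   0  15  81  98 107 103  95 104 108 111 110 114]
 [ 10   4  12   0   6  10   0  82 232 206 204 225 101 109 107 112 109 113 109 111]
 [ 12   1  13   6  23  29  97 196 180 171 174 172 105 113 109 109 108 101 106 109]
 [  8  27  41  25  51  49 110 178 190 185 188 137  36 114 110 108 101  97 110 107]
 [ 48  45  57  37  57  18  22  79 125 100  91  31  40 119 111 107 102 110 110 112]
 [ 57  31  41  44  52  51  62  21  22  23  21  20  53 130 115 111 112 111 111 111]
 [ 48  42  46  36  24  39  64   0  17  10  13   0  22
[... 3552 characters left out ...]
7  82]
 [170 169 165 169 167 165 165 161 145 128 109  97  78  62  52  41  32  34  42  58  76  80  82  84]
 [168 167 167 166 166 167 167 168 158 142 130 120 107  93  83  71  57  57  68  83  93  93  91  89]
 [167 167 167 166 165 167 167 170 165 155 142 132 124 120 111 102  94  96 102 111 117 111 109 105]
 [168 168 167 166 166 167 169 170 169 162 149 139 131 127 126 121 119 121 124 129 130 126 123 123]
 [167 166 166 166 167 165 167 167 166 164 154 145 134 132 129 128 126 128 132 133 135 133 132 133]
 [167 168 166 165 163 165 165 162 162 164 163 153 141 135 133 130 128 130 131 132 133 137 139 144]
 [167 166 167 166 165 166 165 160 161 165 163 160 151 147 142 140 136 132 133 135 136 143 143 140]]
```

View pics/hd.png

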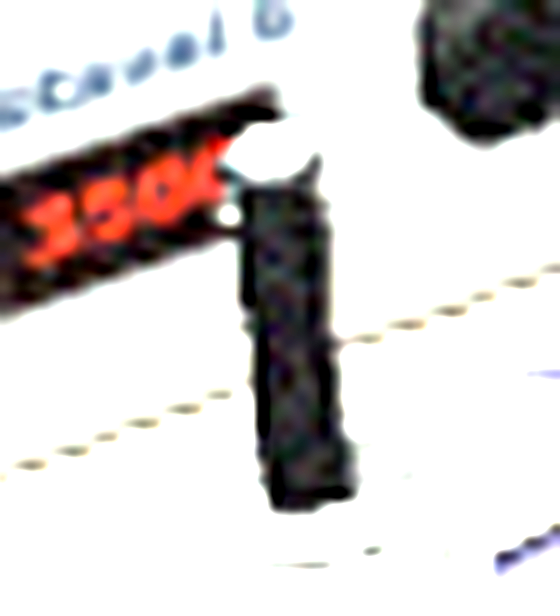

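>>> play_rows --motion '[[[0.1765,0.804,0.02],[0,0,0.29]],[[0.1765,0.804,0.02],[0,0,0.29]],[[0.1765,0.804,0.02],[0,0,0.29]],[[0.1765,0.804,0.02],[0,0,0.29]],[[0.1765,0.804,0.02],[0,0,0.29]],[[0.1765,0.804,0.02],[0,0,0.29]]]' --gripper 0.4

```text
time: 1.85
tool_pos: [0.3631, -0.284, 0.2396]
tcp_rot: [-1.456, 0.696, -0.697]
wrist_force: [0.4, -0.6, -0.7]
width: 0.601
```

>>> play_rows --motion '[[[0.1765,0.804,0],[0,0,0.29]],[[0.1765,0.804,0],[0,0,0.29]],[[0.1765,0.804,0],[0,0,0.29]],[[0.1765,0.804,0],[0,0,0.29]],[[0.1765,0.804,0],[0,0,0.29]],[[0.1765,0.804,0],[0,0,0.29]]]'

```text
time: 2.6
tool_pos: [0.4343, 0.0375, 0.2397]
tcp_rot: [-1.507, 0.518, -0.52]
wrist_force: [-0.6, -0.5, -1.1]
width: 0.603
```

>>> play_rows --motion '[[[0.1765,0.804,0],[0,0,0.29]],[[0.1765,0.804,0],[0,0,0.29]],[[0.1765,0.804,0],[0,0,0.29]],[[0.1765,0.804,0],[0,0,0.29]],[[0.1765,0.804,0],[0,0,0.29]],[[0.1765,0.804,0],[0,0,0.29]],[[0.1765,0.804,0],[0,0,0.29]]]'

```text
time: 3.48
tool_pos: [0.5044, 0.3566, 0.2387]
tcp_rot: [-1.545, 0.344, -0.344]
wrist_force: [0.7, -0.4, -0.7]
width: 0.6
```

```bash
cat >> h.py <<'E'
from scipy.spatial.transform import Rotation as Rot
def st():
    s=bot.read_state();M=Rot.from_rotvec(s['tcp_rot']).as_matrix()
    print('t',round(s['time'],2),'pos',s['tool_pos'].round(4),'yaw',np.degrees(np.arctan2(M[1,0],M[0,0])).round(1),'down',M[:,1].round(3),'F',s['wrist_force'].round(2),'T',s['torque'].round(2),'w',round(float(s['width']),3),'q',s['q'].round(2));return s
E
python3 -c "
from h import *
st();snap('side','s1.png')"
```

```text
t 3.48 pos [0.5044 0.3566 0.2387] yaw -25.1 down [-0.001 -0.001 -1.   ] F [ 0.74 -0.36 -0.67] T [ 0.   -0.06 -0.04] w 0.6 q [ 0.58  0.15  1.72 -0.    1.27  1.01]
```

View pics/s1.png

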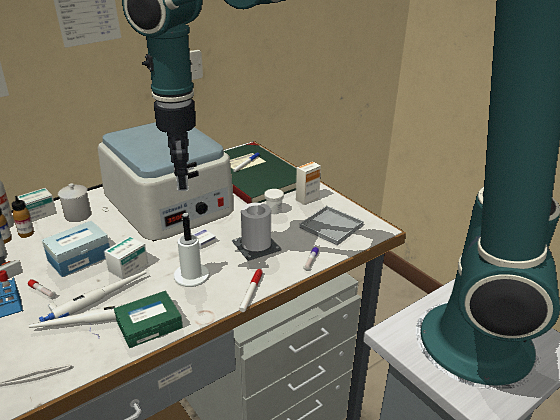

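>>> play_rows --motion '[[[0,0,-0.15],[0,0,0]],[[0,0,-0.25],[0,0,0]],[[0,0,-0.302],[0,0,0]],[[0,0,-0.302],[0,0,0]]]'

```text
time: 4.03
tool_pos: [0.5033, 0.3545, 0.1173]
tcp_rot: [-1.545, 0.348, -0.344]
wrist_force: [0.5, 0.3, -0.0]
width: 0.602
```

>>> play_rows --motion '[[[0,0,0],[0,0,0]],[[0,0,0],[0,0,0]],[[0,0,0],[0,0,0]],[[0,0,0],[0,0,0]],[[0,0,0],[0,0,0]]]' --gripper 1 --squeeze 40

```text
time: 4.65
tool_pos: [0.5057, 0.3572, 0.121]
tcp_rot: [-1.541, 0.342, -0.347]
wrist_force: [-0.3, -1.4, 7.2]
width: 0.163
```

```bash
python3 -c "
from h import *
st();snap('side','s2.png');snap('top','t2.png')
im=cv2.imread('pics/s2.png');cv2.imwrite('pics/s2c.png',cv2.resize(im[140:300,110:270],None,fx=4,fy=4,interpolation=cv2.INTER_CUBIC)[:600])"
```

```text
t 4.65 pos [0.5057 0.3572 0.121 ] yaw -25.2 down [ 0.004  0.002 -1.   ] F [-0.32 -1.42  7.16] T [-0.27  0.    0.04] w 0.163 q [ 0.58  0.25  1.84 -0.    1.05  1.01]
```

View pics/s2c.png

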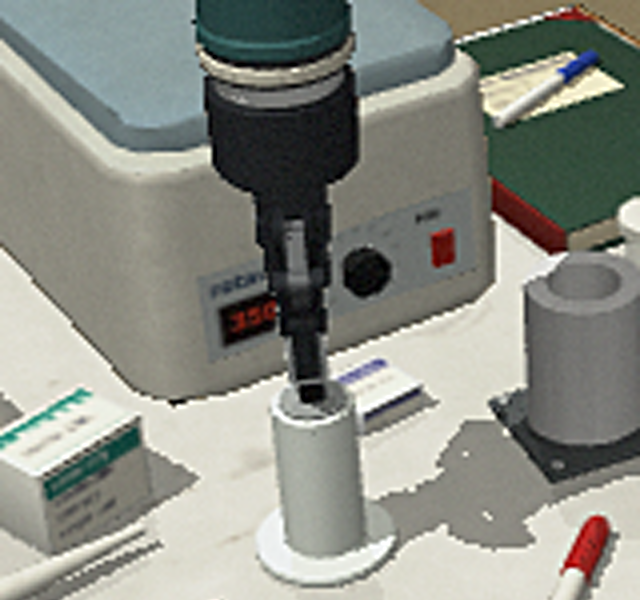

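>>> play_rows --motion '[[[0,0,0.01],[0,0,0]],[[0,0,0.03],[0,0,0]],[[0,0,0.06],[0,0,0]],[[0,0,0.1],[0,0,0]],[[0,0,0.15],[0,0,0]],[[0,0,0.22],[0,0,0]],[[0,0,0.29],[0,0,0]],[[0,0,0.32],[0,0,0]],[[0,0,0.32],[0,0,0]],[[0,0,0.32],[0,0,0]]]' --squeeze 120

```text
time: 6.0
tool_pos: [0.5034, 0.356, 0.2452]
tcp_rot: [-1.545, 0.346, -0.344]
wrist_force: [-0.1, -0.1, -1.3]
width: 0.145
```

```bash
python3 -c "
from h import *
st();snap('side','s3.png');snap('top','t3.png')
im=cv2.imread('pics/s3.png');cv2.imwrite('pics/s3c.png',cv2.resize(im[100:270,110:270],None,fx=5,fy=5,interpolation=cv2.INTER_CUBIC)[250:850])"
```

```text
t 6.0 pos [0.5034 0.356  0.2452] yaw -25.2 down [-0.002 -0.001 -1.   ] F [-0.05 -0.11 -1.32] T [ 0.07 -0.02 -0.01] w 0.145 q [0.58 0.15 1.72 0.   1.28 1.01]
```

View pics/s3c.png

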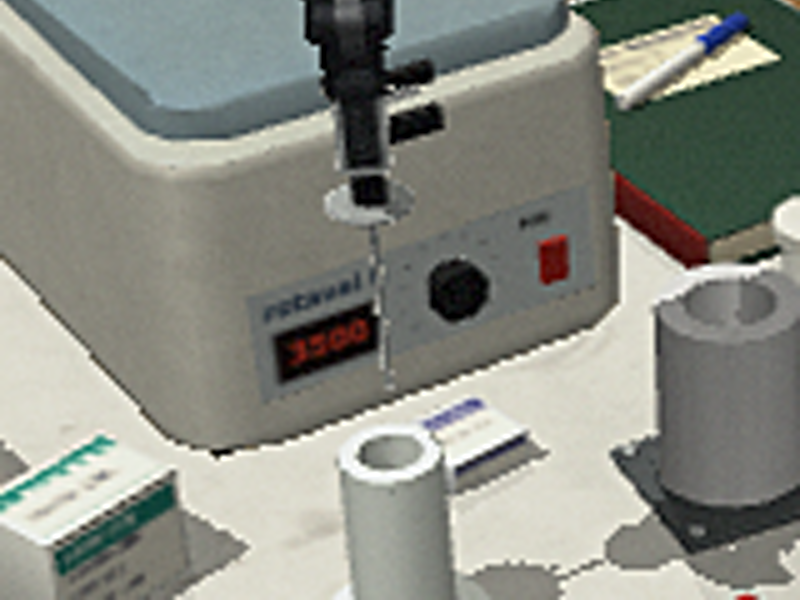

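```bash
python3 -c "
from h import *
np.set_printoptions(linewidth=220)
im=cv2.imread('pics/s3.png')
x,y=.5034,.356; b=.1342
def T(a,r,z): return proj('side',[x+r*np.cos(np.radians(a)),y+r*np.sin(np.radians(a)),z]).round(1)
print('collar',T(0,0,b+.09),'bottom',T(0,0,b+.002),'toe155',T(155,8.5e-3,b+.002),T(155,8.5e-3,b+.009),'toe-25',T(-25,8.5e-3,b+.002),T(-25,8.5e-3,b+.009))
print(im[155:185,178:198].sum(2)//3)
cv2.imwrite('pics/s3d.png',cv2.resize(im[135:185,165:205],None,fx=14,fy=14,interpolation=cv2.INTER_NEAREST)[:600])
t=cv2.imread('pics/t3.png');print(proj('top',[x,y,b+.09]),proj('top',[x,y,b]))
cv2.imwrite('pics/t3d.png',cv2.resize(t[160:240,120:210],None,fx=7,fy=7,interpolation=cv2.INTER_CUBIC))
"
```

```text
collar [183.  189.9] bottom [186.6 225.7] toe155 [186.8 227.9] [186.6 225.1] toe-25 [186.4 223.6] [186.1 220.8]
[[ 46  43  49  42  45  15   5   9  24   9  62 161 152 147 145 147 146 148 150 145]
 [ 41  37  33  34  33   4  24  18  16   9  52 160 150 150 148 145 146 148 150 150]
 [ 37  37  38  40  38  16  21  10   7  64 165 158 151 149 152 153 155 155 151 135]
 [ 43  41  39  37  44   7  16  15  77 183 163 152 149 153 154 145 129 127 116 114]
 [ 36  35  35  22  35  20  20   3   0  50 163 151 138 128 120 118 116 115 112 111]
 [ 28  28  33  33  33  18   8   9  61 155 131 124 116 113 112 109 106 103 104  99]
 [ 17  29  27  23  21  21  20   8  47 136 119 115 111 113 110 109 112  86 102 102]
 [ 20  18   5  21  19  19  11  11  40 123 114 112 114 111  66  61  24  33  70  98]
 [ 14  14  15  18  15  14  21   9  44 124 110  66  61  28  31  28  30  16  42  97]
 [ 25  29  35  38  44  44  23  10   6  25  43  36  32  22   6   9   9   0  25  89]
 [ 30  26  39  29  37  26  35  14  20  18  12   0   5  19  14   1   3   0  40 157]
 [ 33  34  38  39  35  34  34  22  15  11   1   6   0   2   0  28   0  53 1
[... 858 characters left out ...]
9  26  26  44 111 106   0   5   4   1  38  80 136 136 131 122]
 [118   8  28  25  29  31  23  38  94 102   0  66  82 136 131 124 123 125 120 116]
 [116  16  26  31  44  17  26  30  85 114 134 130 127 124 120 122 124 118 118 117]
 [116  34  19  12  19  24  30  32  67 106 124 119 119 120 119 117 117 117 114 118]
 [112  33  19  27  35  30  20  18  61 114 169 116 118 116 121 121 121 116 114 117]
 [108  57   3  12   8   3   0  19  62 115 171 116 119 122 115 121 119 121 115 114]
 [107  55  28  38  62  61  62  58  82 100 120 117 119 115 120 115 119 122 118 118]
 [113 121 128 116 118 122 121 115 125 173 118 119 118 118 119 119 115 120 117 118]]
[154.57867324 196.32296951] [163.82071587 199.76064926]
```

View pics/s3d.png

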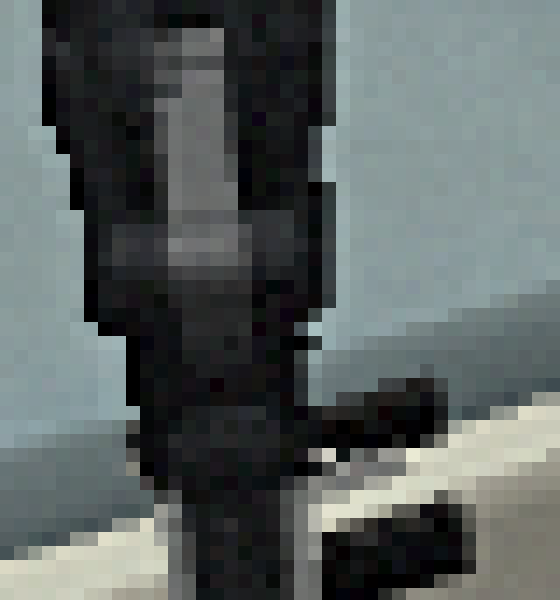

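View pics/t3d.png

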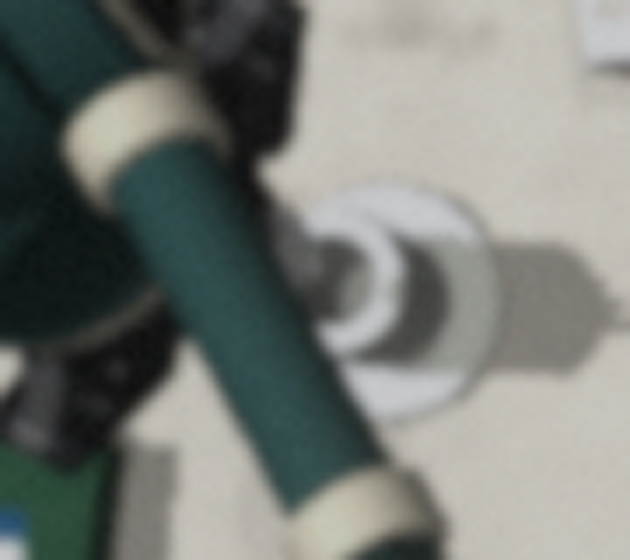

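```bash
python3 -c "
from h import *
np.set_printoptions(linewidth=220)
im=cv2.imread('pics/s3.png')
print(im[205:234,178:198].sum(2)//3)
cv2.imwrite('pics/s3e.png',cv2.resize(im[190:235,165:205],None,fx=13,fy=13,interpolation=cv2.INTER_NEAREST))
"
```

```text
[[109 111 104  57 110 105  59 112 113  94 107 108 106 110 108 107 107  86  11  34]
 [ 79  68  91  55 101 106  73 117 114 100 108 107 108 107 108 109 111  73  24  18]
 [ 47  49  78  57  96 110 103 111  91 106 109 103  96 100 105 110 113  87   8  29]
 [ 55  65  97  97 111 110 109 114  79 111 107 105 105 108 108 109 111  84   9  12]
 [101 113 114 113 113 104 103 145  84 104 109 108 109 107 107 108 111  97   7  15]
 [112 114 109 104  93  59  59 145  90 109 107 104 110 108 104 107 108  91   0   2]
 [106  97  70  37   9   1  66 182  89 109 108 108 105 107 106 107 113 108  22   6]
 [ 39  13   6   5  11   0  74 185  94 106 109 108  97 105 109 107 109 114 112  54]
 [  6   0  13  17   1  10   4  39 109 102 110 105 104 109 106 107 107 111 112 116]
 [  4   7  29  47  57  16   2  41 125 157 103 105 106 110 106 101 102 106 111 113]
 [ 34  27  47  37  52  21   1  46 120 111 108 110 106 105  96  95 107 106 110 106]
 [ 57  42  52  24  40  34   5  43 127 114 104 110 107 109 104 104 107 108 105 107]
 [ 40  43  51  48  51  21   0  43 124  88 108 109 108 108 108 109 106 106 108 106]
 [ 52  41  19  29  19
[... 607 characters left out ...]
16 114 114 114 109 108 106 101  97]
 [118 119 117 115 118 116 114 114 114 107 113 108 110 112 108  99  95  91  87  69]
 [117 113 119 116 116 117 115 113 117 150 160 102 104  97  92  85  69  62 110 240]
 [119 118 119 121 117 114 109 102 105 102 101  91  84  75  62 114 244 235 228 223]
 [117 118 115 113 109 107 105  98  98  93  83  68 102 242 233 227 225 222 221 217]
 [113 110 107 104 100  97  89  89  77  59 114 240 227 223 219 217 218 216 218 217]
 [106 102  98  94  86  75  67 112 240 232 225 225 218 217 214 213 213 216 212 190]
 [101  98  87  71 102 243 236 223 221 216 216 217 215 217 216 212 211 203 236 242]
 [ 69  59 112 240 231 224 219 214 214 210 213 213 215 211 215 228 231 223 193 116]]
```

View pics/s3e.png

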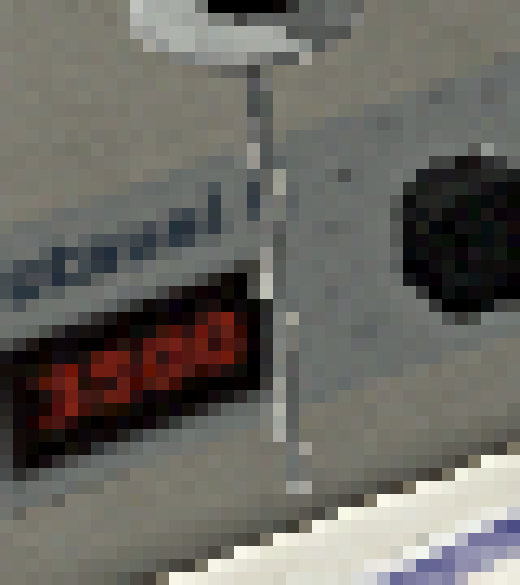

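>>> play_rows --motion '[[[0.01,-0.1,0.02],[0,0,-0.2]],[[0.02,-0.22,0.02],[0,0,-0.4]],[[0.03,-0.34,0.02],[0,0,-0.6]],[[0.04,-0.42,0.02],[0,0,-0.75]],[[0.048,-0.48,0.02],[0,0,-0.822]],[[0.048,-0.4975,0.02],[0,0,-0.822]],[[0.048,-0.4975,0.02],[0,0,-0.822]],[[0.048,-0.4975,0.02],[0,0,-0.822]]]'

```text
time: 7.1
tool_pos: [0.5231, 0.1582, 0.2542]
tcp_rot: [-1.401, 0.844, -0.843]
wrist_force: [0.5, 0.5, -1.0]
width: 0.147
```

```bash
python3 -c "
from h import *
s=st();snap('side','s4.png');snap('top','t4.png')
im=cv2.imread('pics/s4.png')
x,y,b=s['tool_pos'];b=b+.014-.035-.09
def T(a,r,z,c='side'): return proj(c,[x+r*np.cos(np.radians(a)),y+r*np.sin(np.radians(a)),z]).round(1)
print('collar',T(0,0,b+.09),'bottom',T(0,0,b+.002),'toe118',T(118,8.5e-3,b+.002),T(118,8.5e-3,b+.009),'toe-62',T(-62,8.5e-3,b+.002),T(-62,8.5e-3,b+.009))
print(T(0,0,b,'top'))
u,v=map(int,T(0,0,b))
print(u-20,v-35)
cv2.imwrite('pics/s4e.png',cv2.resize(im[v-35:v+25,u-35:u+35],None,fx=10,fy=10,interpolation=cv2.INTER_NEAREST))
u,v=map(int,T(0,0,b,'top'))
t=cv2.imread('pics/t4.png');cv2.imwrite('pics/t4d.png',cv2.resize(t[v-40:v+40,u-45:u+45],None,fx=7,fy=7,interpolation=cv2.INTER_CUBIC))
"
```

```text
t 7.1 pos [0.5231 0.1582 0.2542] yaw -62.1 down [-0.001  0.    -1.   ] F [ 0.45  0.45 -1.01] T [ 0.   -0.03 -0.06] w 0.147 q [0.25 0.01 1.85 0.   1.28 1.33]
collar [257.1 157.6] bottom [257.6 191.5] toe118 [255.9 193.1] [255.8 190.5] toe-62 [259.2 189.9] [259.2 187.3]
[258.9 191. ]
237 157
```

View pics/s4e.png

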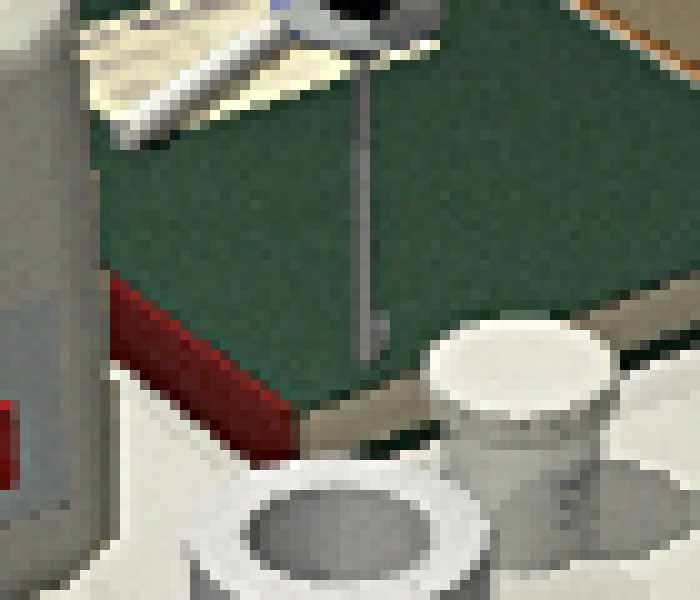

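View pics/t4d.png

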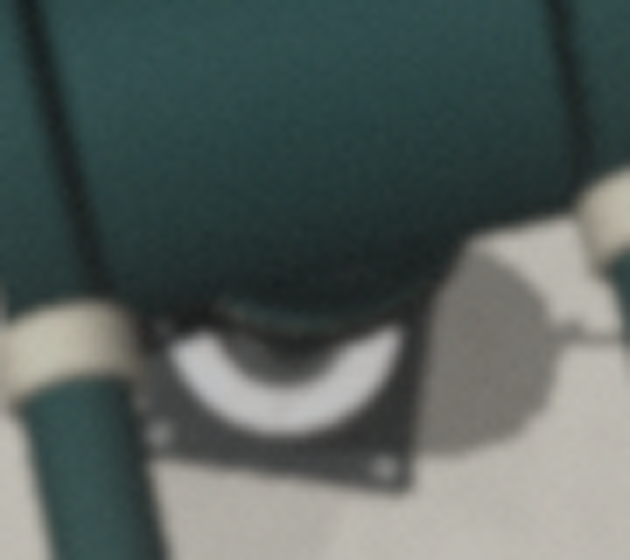

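>>> play_rows --motion '[[[0,0,0],[0,0,0.24]],[[0,0,0],[0,0,0.48]],[[0,0,0],[0,0,0.72]],[[0,0,0],[0,0,0.95]],[[0,0,0],[0,0,1]]]'

```text
time: 7.82
tool_pos: [0.5232, 0.1582, 0.2545]
tcp_rot: [-1.558, 0.232, -0.232]
wrist_force: [-0.1, -0.5, -0.9]
width: 0.145
```

>>> play_rows --motion '[[[0,0,0],[0,0,0.24]],[[0,0,0],[0,0,0.48]],[[0,0,0],[0,0,0.72]],[[0,0,0],[0,0,0.95]],[[0,0,0],[0,0,1]]]'

```text
time: 8.45
tool_pos: [0.5231, 0.1582, 0.2545]
tcp_rot: [-1.536, -0.384, 0.384]
wrist_force: [-0.1, 0.2, -0.9]
width: 0.146
```

>>> play_rows --motion '[[[0,0,0],[0,0,0.24]],[[0,0,0],[0,0,0.48]],[[0,0,0],[0,0,0.72]],[[0,0,0],[0,0,0.95]],[[0,0,0],[0,0,1]]]'

```text
time: 9.07
tool_pos: [0.5232, 0.1582, 0.2545]
tcp_rot: [-1.335, -0.988, 0.988]
wrist_force: [0.1, -0.7, -0.8]
width: 0.147
```

>>> play_rows --motion '[[[0,0,0],[0,0,0.24]],[[0,0,0],[0,0,0.48]],[[0,0,0],[0,0,0.72]],[[0,0,0],[0,0,0.95]],[[0,0,0],[0,0,1]],[[0,0,0],[0,0,1]]]'

```text
time: 9.82
tool_pos: [0.5232, 0.158, 0.2545]
tcp_rot: [-0.938, -1.558, 1.557]
wrist_force: [0.4, -0.4, -0.9]
width: 0.142
```

```bash
cat >> h.py <<'E'
def view(n,r=35,off=.014):
    s=st();snap('side',f's{n}.png');im=cv2.imread(f'pics/s{n}.png')
    x,y,b=s['tool_pos'];b=b+off-.035-.09
    p=proj('side',[x,y,b]); u,v=map(int,p)
    print('proj collar',proj('side',[x,y,b+.09]).round(1),'bottom',p.round(1),'bucket',proj('side',[.515,.171,.105]).round(1),'win',u-r,v-r,'b',round(b,4))
    cv2.imwrite(f'pics/s{n}e.png',cv2.resize(im[max(0,v-r):v+r-10,u-r:u+r],None,fx=10,fy=10,interpolation=cv2.INTER_NEAREST)[:600])
    return s
E
python3 -c "
from h import *
view(5)
"
```

```text
t 9.82 pos [0.5232 0.158  0.2545] yaw 117.9 down [-0.  0. -1.] F [ 0.41 -0.4  -0.87] T [-0.    0.03 -0.01] w 0.142 q [ 0.25  0.01  1.85  0.    1.28 -1.81]
proj collar [257.1 157.5] bottom [257.6 192.1] bucket [255.2 209.2] win 222 157 b 0.1435
```

View pics/s5e.png

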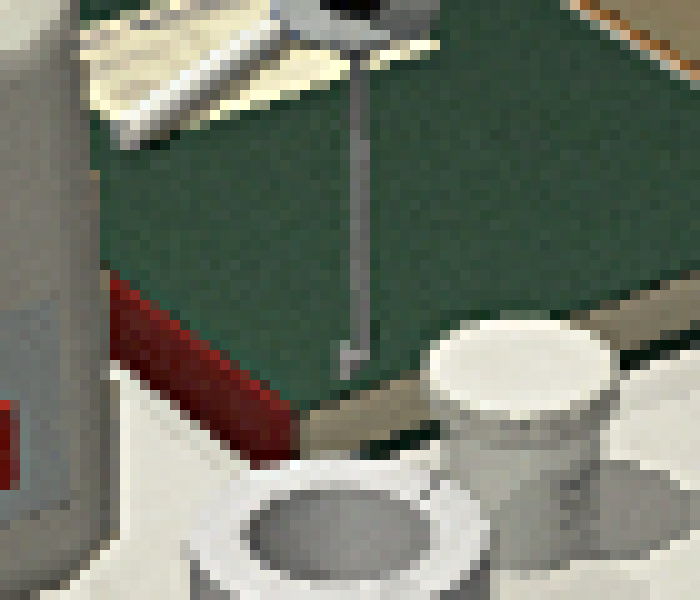

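>>> play_rows --motion '[[[-0.001,-0.005,-0.02],[0,0,0]],[[-0.001,-0.005,-0.05],[0,0,0]],[[-0.001,-0.005,-0.08],[0,0,0]],[[-0.001,-0.005,-0.11],[0,0,0]],[[-0.001,-0.005,-0.14],[0,0,0]],[[-0.001,-0.005,-0.17],[0,0,0]],[[-0.001,-0.005,-0.195],[0,0,0]],[[-0.001,-0.005,-0.21],[0,0,0]],[[-0.001,-0.005,-0.218],[0,0,0]],[[-0.001,-0.005,-0.22],[0,0,0]]]'

```text
time: 11.12
tool_pos: [0.523, 0.1554, 0.1665]
tcp_rot: [-0.939, -1.557, 1.557]
wrist_force: [-0.4, -1.4, -1.6]
width: 0.148
```

```bash
python3 -c "
from h import *
view(6,45)
"
```

```text
t 11.12 pos [0.523  0.1554 0.1665] yaw 117.8 down [ 0.  0. -1.] F [-0.37 -1.41 -1.55] T [-0.02 -0.01  0.  ] w 0.148 q [ 0.24  0.07  1.95  0.    1.12 -1.81]
proj collar [258.6 191. ] bottom [259. 223.] bucket [255.2 209.2] win 213 178 b 0.0555
```

View pics/s6e.png

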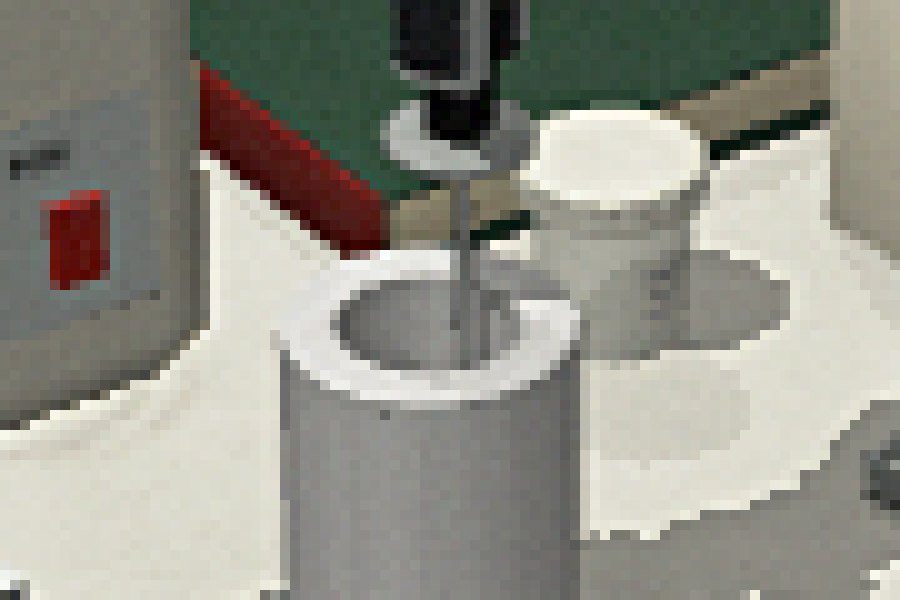

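>>> play_rows --motion '[[[0,0,-0.006],[0,0,0]],[[0,0,-0.012],[0,0,0]],[[0,0,-0.017],[0,0,0]],[[0,0,-0.021],[0,0,0]],[[0,0,-0.021],[0,0,0]],[[0,0,-0.021],[0,0,0]]]'

```text
time: 11.92
tool_pos: [0.5229, 0.1554, 0.1581]
tcp_rot: [-0.939, -1.557, 1.557]
wrist_force: [0.1, -0.2, 0.1]
width: 0.148
```

```bash
python3 -c "
from h import *
st()
"
```

```text
t 11.93 pos [0.5229 0.1554 0.1581] yaw 117.8 down [ 0.  0. -1.] F [ 0.08 -0.22  0.09] T [-0.01  0.02  0.05] w 0.148 q [ 0.24  0.08  1.96  0.    1.1  -1.81]
```

>>> play_rows --motion '[[[-0.004,0.008,0],[0,0,0]],[[-0.008,0.016,0],[0,0,0]],[[-0.013,0.024,0],[0,0,0]],[[-0.017,0.032,0],[0,0,0]],[[-0.021,0.0395,0],[0,0,0]],[[-0.0235,0.0445,0],[0,0,0]],[[-0.0235,0.0445,0],[0,0,0]],[[-0.0235,0.0445,0],[0,0,0]]]'

```text
time: 12.92
tool_pos: [0.5135, 0.1731, 0.1581]
tcp_rot: [-0.939, -1.557, 1.557]
wrist_force: [-0.5, 0.3, -0.2]
width: 0.144
```

```bash
python3 -c "
from h import *
st()
"
```

```text
t 12.93 pos [0.5135 0.1731 0.1581] yaw 117.8 down [ 0. -0. -1.] F [-0.5   0.29 -0.22] T [ 0.02 -0.03  0.01] w 0.144 q [ 0.28  0.07  1.97 -0.    1.1  -1.78]
```

>>> play_rows --motion '[[[-0.0016,0.003,0],[0,0,0]],[[-0.0032,0.006,0],[0,0,0]],[[-0.0048,0.009,0],[0,0,0]],[[-0.0048,0.009,0],[0,0,0]],[[-0.0048,0.009,0],[0,0,0]]]'

```text
time: 13.55
tool_pos: [0.5116, 0.1767, 0.1581]
tcp_rot: [-0.939, -1.557, 1.557]
wrist_force: [0.7, -0.5, -1.5]
width: 0.146
```

>>> play_rows --motion '[[[-0.0006,0.0011,0],[0,0,0]],[[-0.0012,0.0022,0],[0,0,0]],[[-0.0012,0.0022,0],[0,0,0]]]'

```text
time: 13.92
tool_pos: [0.5112, 0.1774, 0.1581]
tcp_rot: [-0.94, -1.557, 1.558]
wrist_force: [0.7, -2.4, -1.6]
width: 0.146
```

```bash
python3 -c "
from h import *
st()
"
```

```text
t 13.93 pos [0.5112 0.1774 0.1581] yaw 117.8 down [ 0.    -0.001 -1.   ] F [ 0.74 -2.44 -1.63] T [-0.47 -0.29  0.02] w 0.146 q [ 0.29  0.07  1.97 -0.    1.1  -1.77]
```

>>> play_rows --motion '[[[0.0003,-0.0005,0.005],[0,0,0]],[[0.0003,-0.0005,0.01],[0,0,0]],[[0.0003,-0.0005,0.015],[0,0,0]],[[0.0003,-0.0005,0.02],[0,0,0]],[[0.0003,-0.0005,0.024],[0,0,0]],[[0.0003,-0.0005,0.024],[0,0,0]]]'

```text
time: 14.68
tool_pos: [0.5114, 0.1775, 0.1682]
tcp_rot: [-0.939, -1.558, 1.557]
wrist_force: [1.0, -1.8, -0.1]
width: 0.145
```

```bash
python3 -c "
from h import *
st()
"
```

```text
t 14.68 pos [0.5114 0.1775 0.1682] yaw 117.8 down [ 0.001  0.    -1.   ] F [ 1.04 -1.82 -0.13] T [-0.61 -0.07  0.02] w 0.145 q [ 0.29  0.06  1.96 -0.    1.12 -1.77]
```

>>> play_rows --motion '[[[0,0,0.003],[0,0,0]],[[0,0,0.006],[0,0,0]],[[0,0,0.009],[0,0,0]],[[0,0,0.012],[0,0,0]],[[0,0,0.012],[0,0,0]]]'

```text
time: 15.3
tool_pos: [0.5103, 0.1773, 0.1714]
tcp_rot: [-0.937, -1.556, 1.558]
wrist_force: [1.6, -2.0, -7.9]
width: 0.142
```

```bash
python3 -c "
from h import *
st()
"
```

```text
t 15.3 pos [0.5103 0.1773 0.1714] yaw 117.8 down [-0.002 -0.    -1.   ] F [ 1.55 -2.04 -7.87] T [-0.47 -0.31 -0.  ] w 0.142 q [ 0.29  0.06  1.96  0.    1.13 -1.77]
```

>>> play_rows --motion '[[[0,0,0.0015],[0,0,0]],[[0,0,0.003],[0,0,0]],[[0,0,0.0045],[0,0,0]],[[0,0,0.0045],[0,0,0]]]'

```text
time: 15.8
tool_pos: [0.511, 0.1774, 0.1742]
tcp_rot: [-0.939, -1.557, 1.557]
wrist_force: [0.7, -1.2, -9.1]
width: 0.142
```

```bash
python3 -c "
from h import *
st()
"
```

```text
t 15.8 pos [0.511  0.1774 0.1742] yaw 117.8 down [-0.  0. -1.] F [ 0.69 -1.25 -9.15] T [-0.43 -0.15  0.03] w 0.142 q [ 0.29  0.06  1.95  0.    1.13 -1.77]
```

>>> play_rows --motion '[[[0,0,0.003],[0,0,0]],[[0,0,0.006],[0,0,0]],[[0,0,0.009],[0,0,0]],[[0,0,0.012],[0,0,0]],[[0,0,0.015],[0,0,0]],[[0,0,0.018],[0,0,0]]]'

```text
time: 16.55
tool_pos: [0.5112, 0.1774, 0.1816]
tcp_rot: [-0.939, -1.557, 1.557]
wrist_force: [0.2, -1.8, -9.8]
width: 0.144
```

>>> play_rows --motion '[[[0,0,0.004],[0,0,0]],[[0,0,0.008],[0,0,0]],[[0,0,0.012],[0,0,0]],[[0,0,0.016],[0,0,0]],[[0,0,0.02],[0,0,0]],[[0,0,0.024],[0,0,0]]]'

```text
time: 17.3
tool_pos: [0.5112, 0.1774, 0.1913]
tcp_rot: [-0.939, -1.557, 1.557]
wrist_force: [1.4, -1.8, -9.4]
width: 0.146
```

```bash
python3 -c "
from h import *
view(7,45)
"
```

```text
t 17.3 pos [0.5112 0.1774 0.1913] yaw 117.8 down [ 0. -0. -1.] F [ 1.4  -1.78 -9.37] T [-0.39 -0.24  0.03] w 0.146 q [ 0.29  0.04  1.94 -0.    1.17 -1.77]
proj collar [253.4 186.5] bottom [254.1 219.5] bucket [255.2 209.2] win 209 174 b 0.0803
```

View pics/s7e.png

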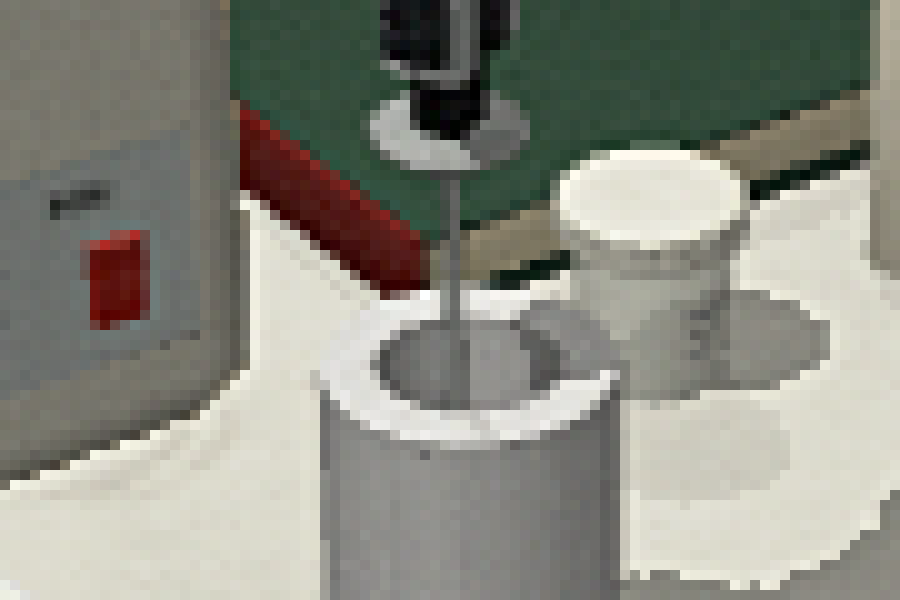

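>>> play_rows --motion '[[[0,0,0.005],[0,0,0]],[[0,0,0.01],[0,0,0]],[[0,0,0.015],[0,0,0]],[[0,0,0.02],[0,0,0]],[[0,0,0.025],[0,0,0]],[[0,0,0.03],[0,0,0]],[[0,0,0.035],[0,0,0]],[[0,0,0.035],[0,0,0]]]'

```text
time: 18.35
tool_pos: [0.5114, 0.1775, 0.2054]
tcp_rot: [-0.939, -1.558, 1.557]
wrist_force: [0.8, -0.2, -2.0]
width: 0.146
```

```bash
python3 -c "
from h import *
st()
"
```

```text
t 18.35 pos [0.5114 0.1775 0.2054] yaw 117.8 down [ 0.  0. -1.] F [ 0.75 -0.23 -1.97] T [-0.15 -0.11 -0.01] w 0.146 q [ 0.29  0.03  1.92 -0.    1.19 -1.77]
```

>>> play_rows --motion '[[[0.0005,-0.001,0.005],[0,0,0]],[[0.001,-0.002,0.012],[0,0,0]],[[0.0015,-0.003,0.02],[0,0,0]],[[0.002,-0.004,0.028],[0,0,0]],[[0.0025,-0.005,0.036],[0,0,0]],[[0.003,-0.006,0.044],[0,0,0]],[[0.0035,-0.0065,0.05],[0,0,0]],[[0.0035,-0.0065,0.05],[0,0,0]]]'

```text
time: 19.35
tool_pos: [0.5128, 0.1749, 0.2254]
tcp_rot: [-0.94, -1.558, 1.557]
wrist_force: [-0.0, 0.2, -2.2]
width: 0.147
```

```bash
python3 -c "
from h import *
view(8,45)
"
```

```text
t 19.35 pos [0.5128 0.1749 0.2254] yaw 117.8 down [ 0.001  0.    -1.   ] F [-0.02  0.23 -2.23] T [-0.06 -0.08 -0.03] w 0.147 q [ 0.28  0.02  1.9  -0.    1.23 -1.77]
proj collar [253.8 172.7] bottom [254.4 206.7] bucket [255.2 209.2] win 209 161 b 0.1144
```

View pics/s8e.png

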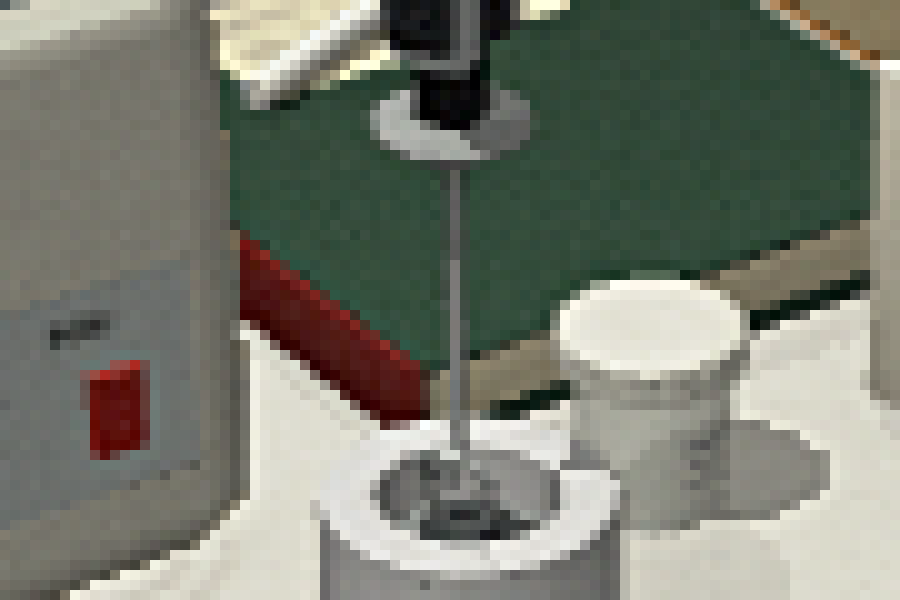

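>>> play_rows --motion '[[[0.0015,-0.003,0.015],[0,0,0]],[[0.0035,-0.006,0.032],[0,0,0]],[[0.005,-0.009,0.05],[0,0,0]],[[0.0065,-0.012,0.068],[0,0,0]],[[0.008,-0.015,0.086],[0,0,0]],[[0.009,-0.017,0.105],[0,0,0]],[[0.01,-0.019,0.125],[0,0,0]],[[0.01,-0.019,0.15],[0,0,0]],[[0.01,-0.019,0.17],[0,0,0]],[[0.01,-0.019,0.18],[0,0,0]]]'

```text
time: 20.65
tool_pos: [0.5169, 0.1673, 0.298]
tcp_rot: [-0.94, -1.558, 1.557]
wrist_force: [0.3, 0.4, -3.5]
width: 0.141
```

```bash
python3 -c "
from h import *
view(9,45)
"
```

```text
t 20.65 pos [0.5169 0.1673 0.298 ] yaw 117.8 down [ 0.001  0.    -1.   ] F [ 0.31  0.41 -3.51] T [ 0.01 -0.    0.02] w 0.141 q [ 0.27 -0.02  1.8  -0.    1.36 -1.79]
proj collar [255.  141.7] bottom [255.6 177.9] bucket [255.2 209.2] win 210 132 b 0.187
```

View pics/s9e.png

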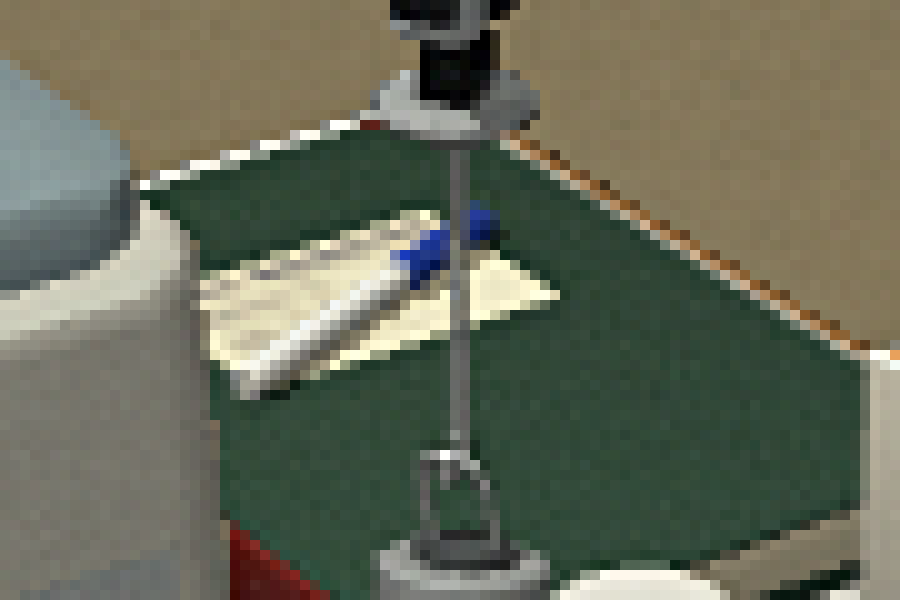

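>>> play_rows --motion '[[[-0.001,-0.005,0],[0,0,0]],[[-0.004,-0.018,0],[0,0,0]],[[-0.008,-0.039,0],[0,0,0]],[[-0.013,-0.067,0],[0,0,0]],[[-0.02,-0.1,0],[0,0,0]],[[-0.027,-0.138,0],[0,0,0]],[[-0.035,-0.179,0],[0,0,0]],[[-0.044,-0.222,0],[0,0,0]],[[-0.0525,-0.2665,0],[0,0,0]]]'

```text
time: 21.82
tool_pos: [0.4953, 0.0593, 0.2971]
tcp_rot: [-0.939, -1.557, 1.557]
wrist_force: [-0.9, 0.4, -3.8]
width: 0.144
```

>>> play_rows --motion '[[[-0.009,-0.044,0],[0,0,0]],[[-0.017,-0.087,0],[0,0,0]],[[-0.025,-0.128,0],[0,0,0]],[[-0.033,-0.166,0],[0,0,0]],[[-0.039,-0.199,0],[0,0,0]],[[-0.045,-0.227,0],[0,0,0]],[[-0.049,-0.248,0],[0,0,0]],[[-0.0515,-0.262,0],[0,0,0]],[[-0.0525,-0.2665,0],[0,0,0]]]'

```text
time: 22.95
tool_pos: [0.4746, -0.0462, 0.2971]
tcp_rot: [-0.939, -1.557, 1.557]
wrist_force: [0.3, 0.3, -3.7]
width: 0.142
```

```bash
python3 -c "
from h import *
s=view(10,45)
im=cv2.imread('pics/s10.png');u,v=map(int,proj('side',[.475,-.046,.08]));print(u,v)
cv2.imwrite('pics/s10f.png',cv2.resize(im[v-60:v+60,u-70:u+70],None,fx=5,fy=5,interpolation=cv2.INTER_CUBIC))
W=cloud('side',np.load('pics/s10.png.npy')).reshape(-1,3)
x,y,z=s['tool_pos'];m=(np.hypot(W[:,0]-x,W[:,1]-y)<.05)&(W[:,2]>.05)&(W[:,2]<.2);print(W[m].min(0),W[m].max(0))
"
```

```text
t 22.95 pos [ 0.4746 -0.0462  0.2971] yaw 117.8 down [ 0.  0. -1.] F [ 0.3   0.34 -3.69] T [-0.01 -0.01 -0.01] w 0.142 q [-0.15 -0.15  1.92  0.    1.37 -2.21]
proj collar [340.4 126.2] bottom [337.7 160.7] bucket [255.2 209.2] win 292 115 b 0.1861
334 198
[ 0.44666472 -0.06130255  0.13334437] [ 0.49232157 -0.02135431  0.19780093]
```

View pics/s10f.png

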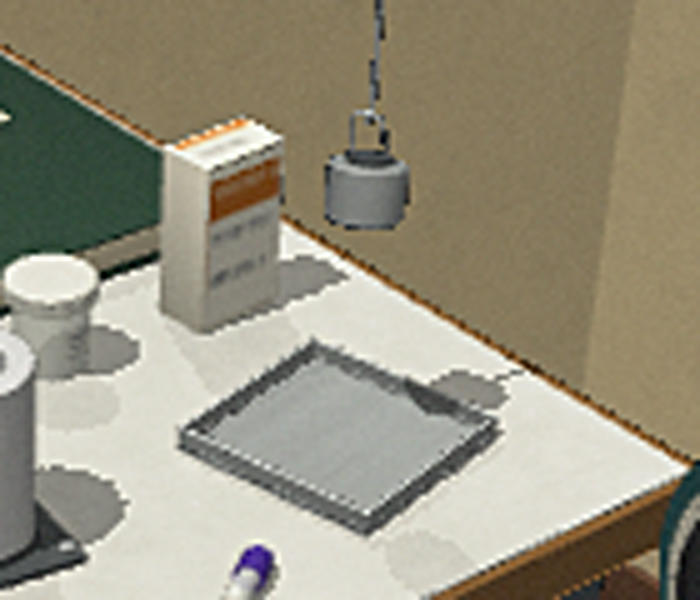

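>>> play_rows --motion '[[[0,0,-0.012],[0,0,0]],[[0,0,-0.035],[0,0,0]],[[0,0,-0.07],[0,0,0]],[[0,0,-0.11],[0,0,0]],[[0,0,-0.15],[0,0,0]],[[0,0,-0.19],[0,0,0]],[[0,0,-0.225],[0,0,0]],[[0,0,-0.255],[0,0,0]],[[0,0,-0.275],[0,0,0]],[[0,0,-0.285],[0,0,0]]]'

```text
time: 24.25
tool_pos: [0.4745, -0.046, 0.1826]
tcp_rot: [-0.939, -1.557, 1.557]
wrist_force: [0.1, -0.6, -3.4]
width: 0.149
```

>>> play_rows --motion '[[[0,0,-0.004],[0,0,0]],[[0,0,-0.008],[0,0,0]],[[0,0,-0.012],[0,0,0]],[[0,0,-0.015],[0,0,0]],[[0,0,-0.015],[0,0,0]]]'

```text
time: 24.88
tool_pos: [0.4745, -0.046, 0.1771]
tcp_rot: [-0.939, -1.557, 1.557]
wrist_force: [-0.1, -0.1, -2.4]
width: 0.147
```

```bash
cat >>h.py <<'E'
def look(n,c=(.475,-.046,.04)):
    s=st();snap('side',f's{n}.png');im=cv2.imread(f'pics/s{n}.png');u,v=map(int,proj('side',c));print('win',u-35,v-40)
    cv2.imwrite(f'pics/s{n}f.png',cv2.resize(im[v-40:v+20,u-35:u+35],None,fx=10,fy=10,interpolation=cv2.INTER_CUBIC))
    return s
E
python3 -c "
from h import *
look(11)
"
```

```text
t 24.88 pos [ 0.4745 -0.046   0.1771] yaw 117.8 down [-0. -0. -1.] F [-0.14 -0.06 -2.43] T [0.06 0.   0.02] w 0.147 q [-0.15 -0.07  2.08 -0.    1.14 -2.21]
win 298 171
```

View pics/s11f.png

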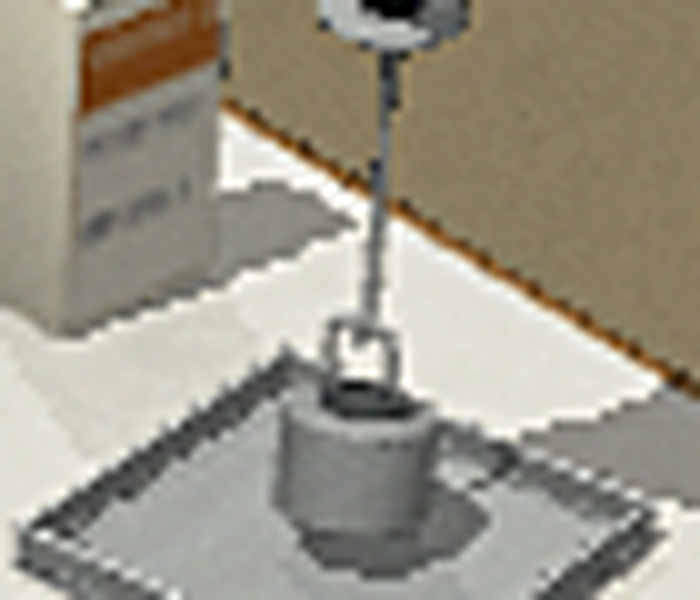

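>>> play_rows --motion '[[[0,0,-0.003],[0,0,0]],[[0,0,-0.006],[0,0,0]],[[0,0,-0.006],[0,0,0]]]'

```text
time: 25.3
tool_pos: [0.4745, -0.0459, 0.1745]
tcp_rot: [-0.939, -1.557, 1.557]
wrist_force: [-0.4, -0.7, -3.8]
width: 0.139
```

>>> play_rows --motion '[[[0,0,-0.003],[0,0,0]],[[0,0,-0.006],[0,0,0]],[[0,0,-0.006],[0,0,0]]]'

```text
time: 25.68
tool_pos: [0.4745, -0.046, 0.1721]
tcp_rot: [-0.939, -1.557, 1.557]
wrist_force: [-0.2, -0.6, -2.9]
width: 0.142
```

```bash
python3 -c "
from h import *
look(12)
"
```

```text
t 25.68 pos [ 0.4745 -0.046   0.1721] yaw 117.8 down [-0.  0. -1.] F [-0.2  -0.6  -2.89] T [-0.02  0.05 -0.01] w 0.142 q [-0.15 -0.07  2.08 -0.    1.13 -2.21]
win 298 171
```

View pics/s12f.png

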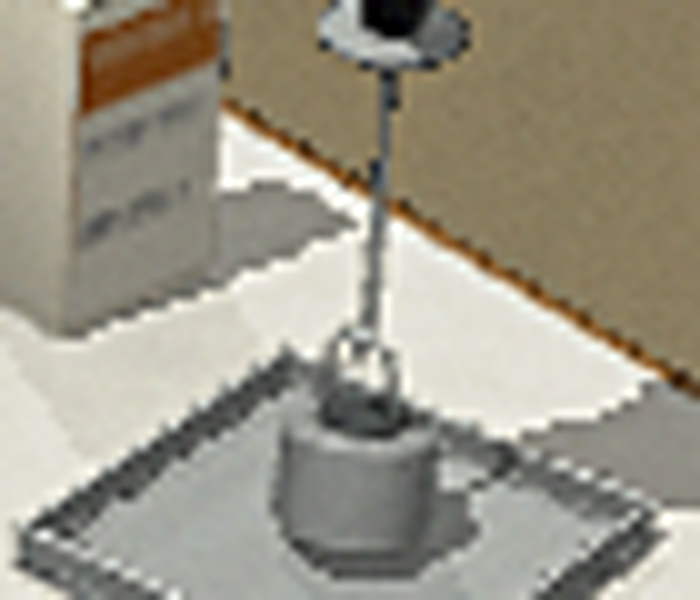

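>>> play_rows --motion '[[[0,0,-0.003],[0,0,0]],[[0,0,-0.006],[0,0,0]],[[0,0,-0.006],[0,0,0]]]'

```text
time: 26.1
tool_pos: [0.4747, -0.0459, 0.1701]
tcp_rot: [-0.939, -1.557, 1.557]
wrist_force: [0.0, 0.1, -1.8]
width: 0.146
```

>>> play_rows --motion '[[[0,0,-0.003],[0,0,0]],[[0,0,-0.006],[0,0,0]],[[0,0,-0.006],[0,0,0]]]'

```text
time: 26.48
tool_pos: [0.4745, -0.046, 0.1673]
tcp_rot: [-0.939, -1.557, 1.557]
wrist_force: [0.3, 0.3, -1.2]
width: 0.147
```

```bash
python3 -c "
from h import *
look(13)
"
```

```text
t 26.48 pos [ 0.4745 -0.046   0.1673] yaw 117.8 down [-0. -0. -1.] F [ 0.28  0.31 -1.24] T [ 0.1   0.06 -0.01] w 0.147 q [-0.15 -0.06  2.09 -0.    1.12 -2.21]
win 298 171
```

View pics/s13f.png

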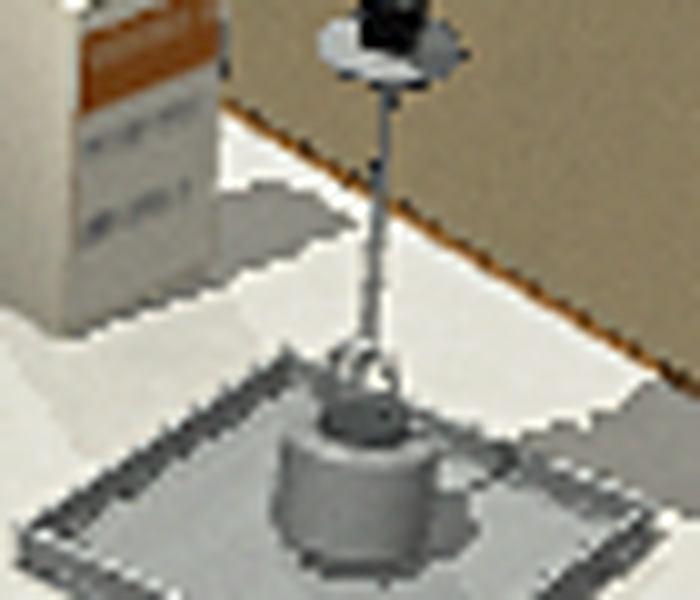

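>>> play_rows --motion '[[[-0.0018,0.0035,-0.001],[0,0,0]],[[-0.0036,0.007,-0.002],[0,0,0]],[[-0.0055,0.0105,-0.003],[0,0,0]],[[-0.0075,0.014,-0.004],[0,0,0]],[[-0.0094,0.0177,-0.005],[0,0,0]],[[-0.0094,0.0177,-0.005],[0,0,0]]]'

```text
time: 27.28
tool_pos: [0.4707, -0.0387, 0.1655]
tcp_rot: [-0.939, -1.557, 1.557]
wrist_force: [-0.2, 0.1, -0.9]
width: 0.147
```

```bash
python3 -c "
from h import *
look(14)
"
```

```text
t 27.27 pos [ 0.4707 -0.0387  0.1655] yaw 117.8 down [-0.  0. -1.] F [-0.18  0.05 -0.92] T [0.16 0.09 0.03] w 0.147 q [-0.13 -0.07  2.1   0.    1.12 -2.19]
win 298 171
```

View pics/s14f.png

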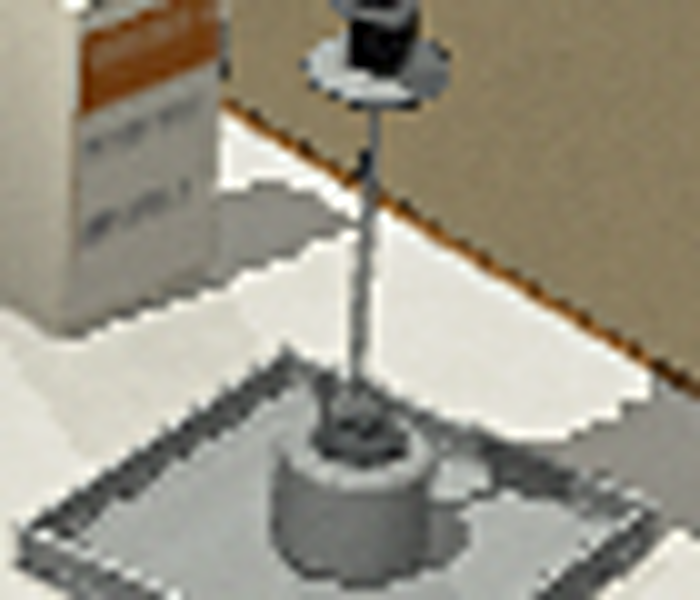

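>>> play_rows --motion '[[[0,0,-0.004],[0,0,0]],[[0,0,-0.008],[0,0,0]],[[0,0,-0.012],[0,0,0]],[[0,0,-0.012],[0,0,0]]]'

```text
time: 27.82
tool_pos: [0.4708, -0.039, 0.1605]
tcp_rot: [-0.939, -1.557, 1.557]
wrist_force: [0.2, 0.1, -0.9]
width: 0.149
```

```bash
python3 -c "
from h import *
s=look(15)
W=cloud('side',np.load('pics/s15.png.npy')).reshape(-1,3)
m=(np.hypot(W[:,0]-.4707,W[:,1]+.0387)<.05)&(W[:,2]>.016)&(W[:,2]<.06);P=W[m];print(P.min(0),P.max(0));print(np.histogram(P[:,2],bins=np.arange(.016,.061,.003)))
t=P[(P[:,2]>.029)&(P[:,2]<.0345)];print(t.mean(0),t.min(0),t.max(0))
"
```

```text
t 27.82 pos [ 0.4708 -0.039   0.1605] yaw 117.8 down [-0. -0. -1.] F [ 0.23  0.07 -0.9 ] T [-0.01 -0.04  0.06] w 0.149 q [-0.14 -0.07  2.1  -0.    1.11 -2.19]
win 298 171
[ 0.44655981 -0.05954366  0.01640151] [ 0.48760464 -0.01794337  0.0590868 ]
(array([13, 14, 20, 15, 32, 44, 27,  8,  2,  1,  3,  4,  3,  6]), array([0.016, 0.019, 0.022, 0.025, 0.028, 0.031, 0.034, 0.037, 0.04 ,
       0.043, 0.046, 0.049, 0.052, 0.055, 0.058]))
[ 0.46509759 -0.03635475  0.03182099] [ 0.44664071 -0.05954366  0.02904157] [ 0.48760464 -0.01871425  0.03448273]
```

View pics/s15f.png

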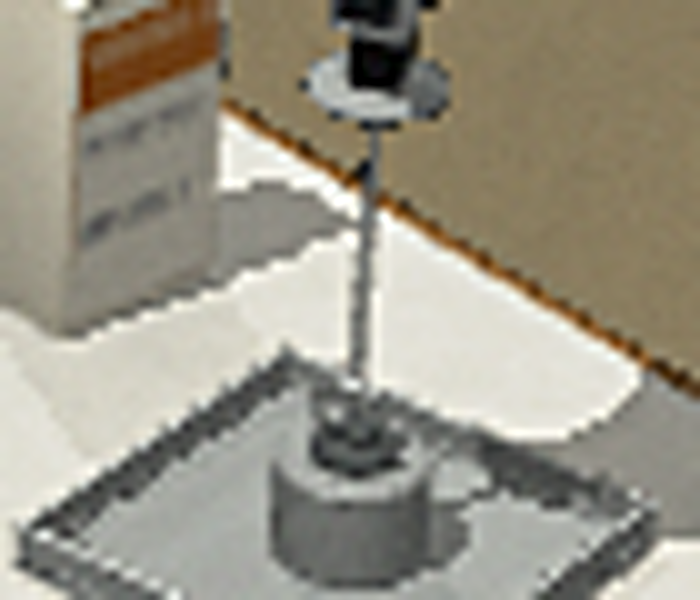

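>>> play_rows --motion '[[[0,0,-0.004],[0,0,0]],[[0,0,-0.008],[0,0,0]],[[0,0,-0.01],[0,0,0]],[[0,0,-0.01],[0,0,0]]]'

```text
time: 28.38
tool_pos: [0.4707, -0.0389, 0.1565]
tcp_rot: [-0.939, -1.557, 1.557]
wrist_force: [0.9, 0.5, -0.5]
width: 0.144
```

```bash
python3 -c "
from h import *
s=look(16)
"
```

```text
t 28.38 pos [ 0.4707 -0.0389  0.1565] yaw 117.8 down [-0.  0. -1.] F [ 0.88  0.53 -0.48] T [-0.02 -0.    0.08] w 0.144 q [-0.14 -0.06  2.11 -0.    1.1  -2.19]
win 298 171
```

View pics/s16f.png

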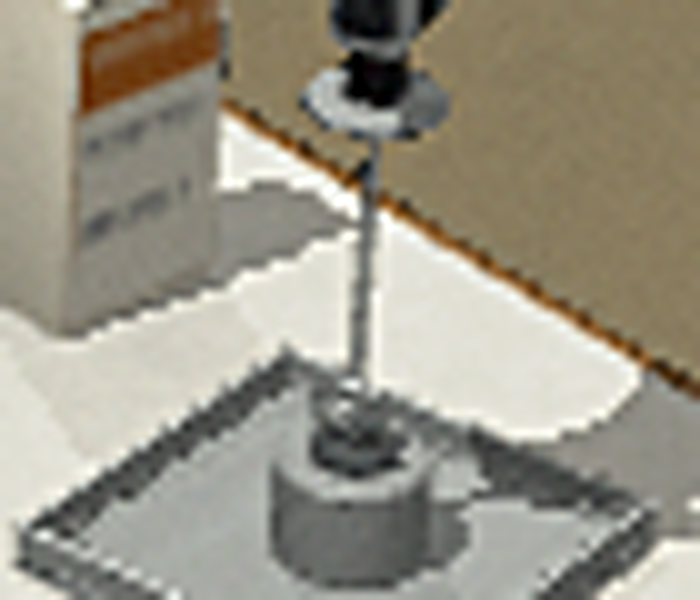

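>>> play_rows --motion '[[[0.0023,-0.0044,0],[0,0,0]],[[0.0047,-0.0088,0],[0,0,0]],[[0.007,-0.0132,0],[0,0,0]],[[0.0094,-0.0177,0],[0,0,0]],[[0.0094,-0.0177,0],[0,0,0]]]'

```text
time: 29.05
tool_pos: [0.4747, -0.0461, 0.1567]
tcp_rot: [-0.939, -1.557, 1.557]
wrist_force: [-0.2, -0.6, -0.4]
width: 0.147
```

```bash
python3 -c "
from h import *
s=look(17)
"
```

```text
t 29.05 pos [ 0.4747 -0.0461  0.1567] yaw 117.8 down [ 0. -0. -1.] F [-0.2  -0.62 -0.35] T [0.02 0.02 0.  ] w 0.147 q [-0.15 -0.05  2.1  -0.    1.1  -2.21]
win 298 171
```

View pics/s17f.png

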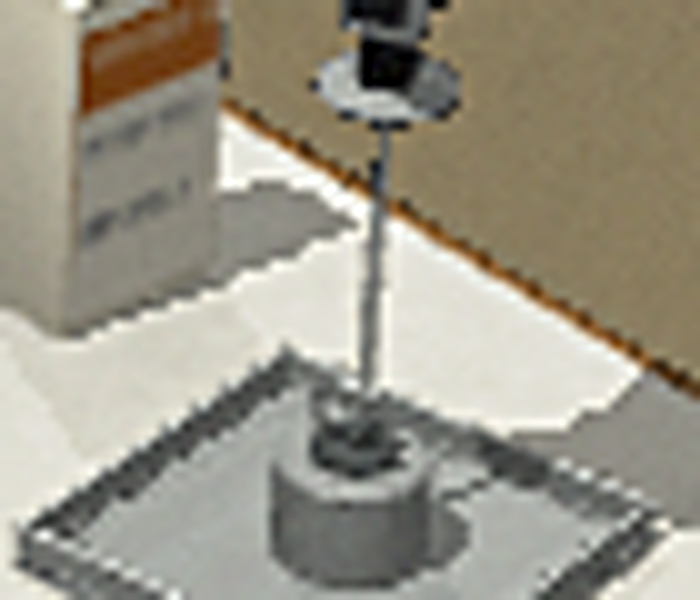

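>>> play_rows --motion '[[[0.0035,-0.0066,0],[0,0,0]],[[0.007,-0.0132,0],[0,0,0]],[[0.0105,-0.0198,0],[0,0,0]],[[0.014,-0.0265,0],[0,0,0]],[[0.0176,-0.033,0],[0,0,0]],[[0.0211,-0.0397,0],[0,0,0]],[[0.0211,-0.0397,0],[0,0,0]]]'

```text
time: 29.98
tool_pos: [0.4832, -0.0621, 0.1567]
tcp_rot: [-0.939, -1.557, 1.557]
wrist_force: [0.1, 0.3, -1.1]
width: 0.139
```

```bash
python3 -c "
from h import *
s=look(18)
"
```

```text
t 29.98 pos [ 0.4832 -0.0621  0.1567] yaw 117.8 down [ 0. -0. -1.] F [ 0.11  0.32 -1.09] T [ 0.   -0.04 -0.04] w 0.139 q [-0.18 -0.03  2.08 -0.    1.1  -2.23]
win 298 171
```

View pics/s18f.png

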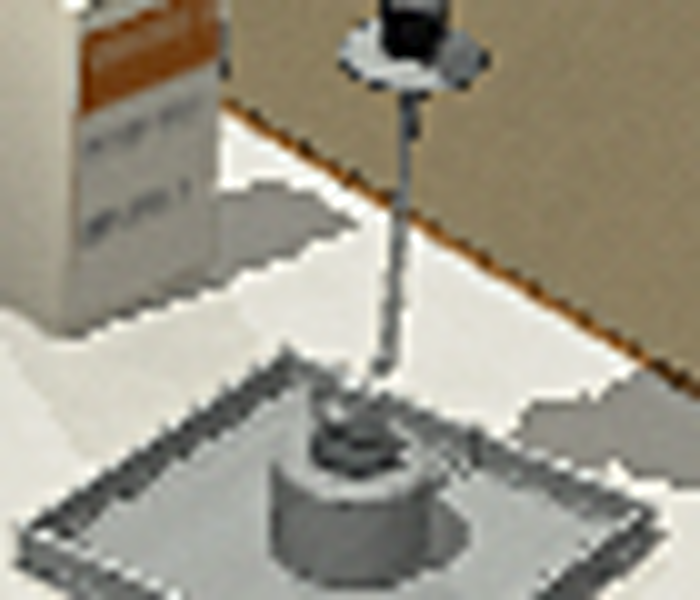

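>>> play_rows --motion '[[[0,0,0.02],[0,0,0]],[[0,0,0.06],[0,0,0]],[[0,0,0.11],[0,0,0]],[[0,0,0.17],[0,0,0]],[[0,0,0.23],[0,0,0]],[[0,0,0.265],[0,0,0]],[[0,0,0.28],[0,0,0]]]'

```text
time: 30.9
tool_pos: [0.4836, -0.0619, 0.2702]
tcp_rot: [-0.941, -1.558, 1.557]
wrist_force: [-0.8, -0.6, -0.7]
width: 0.14
```

>>> play_rows --motion '[[[0.001,0.02,0],[0,0,0]],[[0.003,0.06,0],[0,0,0]],[[0.006,0.12,0],[0,0,0]],[[0.01,0.2,0],[0,0,0]],[[0.014,0.28,0],[0,0,0]],[[0.018,0.36,0],[0,0,0]],[[0.022,0.44,0],[0,0,0]],[[0.0266,0.523,0],[0,0,0]]]'

```text
time: 31.9
tool_pos: [0.4926, 0.1494, 0.2675]
tcp_rot: [-0.937, -1.556, 1.558]
wrist_force: [0.2, -0.1, -0.8]
width: 0.141
```

>>> play_rows --motion '[[[0.004,0.08,0],[0,0,0]],[[0.008,0.16,0],[0,0,0]],[[0.012,0.24,0],[0,0,0]],[[0.016,0.32,0],[0,0,0]],[[0.02,0.4,0],[0,0,0]],[[0.0235,0.46,0],[0,0,0]],[[0.0255,0.5,0],[0,0,0]],[[0.0266,0.52,0],[0,0,0]],[[0.0266,0.5235,0],[0,0,0]],[[0.0266,0.5235,0],[0,0,0]]]'

```text
time: 33.15
tool_pos: [0.5044, 0.3561, 0.2688]
tcp_rot: [-0.94, -1.556, 1.557]
wrist_force: [0.6, 0.2, -0.5]
width: 0.142
```

```bash
python3 -c "
from h import *
s=st();snap('side','s19.png');im=cv2.imread('pics/s19.png')
x,y,z=s['tool_pos'];b=z-.111
print('collar',proj('side',[x,y,b+.09]),'bottom',proj('side',[x,y,b]),'mouth',proj('side',[.5037,.3563,.1]))
u,v=map(int,proj('side',[x,y,b]))
cv2.imwrite('pics/s19e.png',cv2.resize(im[v-42:v+38,u-40:u+40],None,fx=7,fy=7,interpolation=cv2.INTER_NEAREST));print(u-40,v-42)
im=cv2.imread('pics/s19.png');u,v=map(int,proj('side',[.475,-.046,.04]));cv2.imwrite('pics/s19f.png',cv2.resize(im[v-40:v+20,u-35:u+35],None,fx=10,fy=10,interpolation=cv2.INTER_CUBIC))
snap('top','t19.png')
"
```

```text
t 33.15 pos [0.5044 0.3561 0.2688] yaw 117.8 down [ 0. -0. -1.] F [ 0.58  0.16 -0.48] T [-0.02 -0.06 -0.05] w 0.142 q [ 0.57  0.14  1.69 -0.    1.32 -1.48]
collar [181.64385904 179.58363212] bottom [185.48320619 217.02269729] mouth [187.84925301 239.54908967]
145 175
```

View pics/s19e.png

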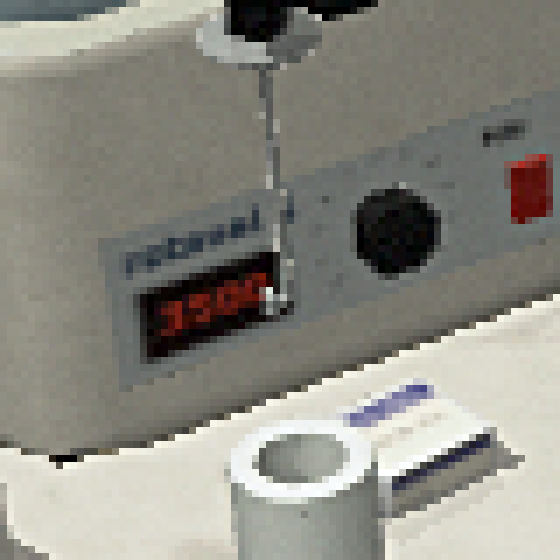

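View pics/t19.png

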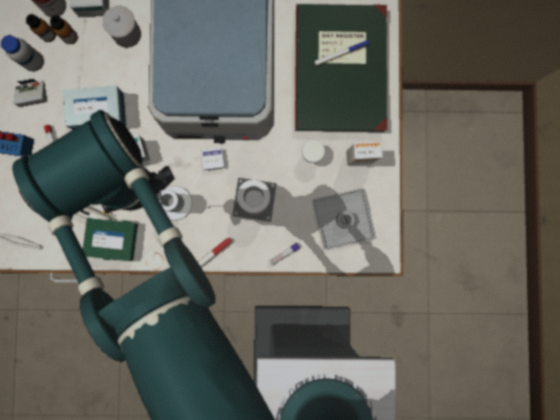

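View pics/s19f.png

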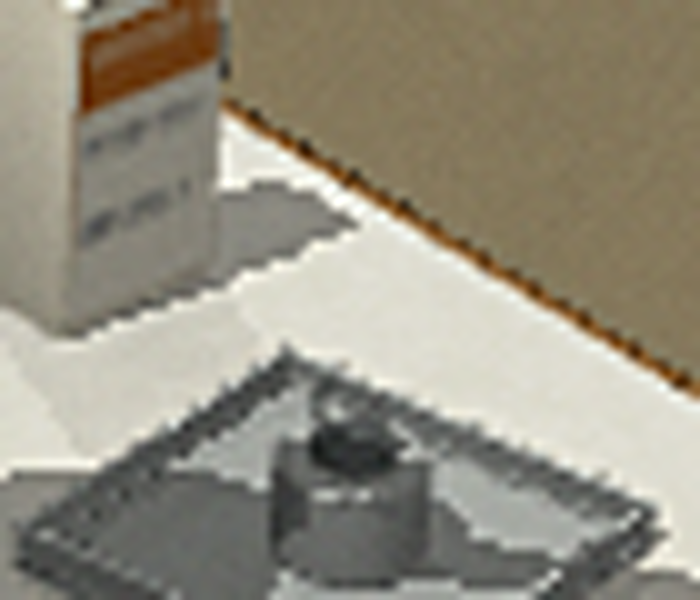

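>>> play_rows --motion '[[[0,0,-0.03],[0,0,0]],[[0,0,-0.075],[0,0,0]],[[0,0,-0.12],[0,0,0]],[[0,0,-0.165],[0,0,0]],[[0,0,-0.21],[0,0,0]],[[0,0,-0.255],[0,0,0]],[[0,0,-0.295],[0,0,0]],[[0,0,-0.325],[0,0,0]],[[0,0,-0.342],[0,0,0]],[[0,0,-0.342],[0,0,0]]]'

```text
time: 34.5
tool_pos: [0.5041, 0.3566, 0.1314]
tcp_rot: [-0.939, -1.556, 1.558]
wrist_force: [0.3, 0.1, 0.1]
width: 0.144
```

```bash
python3 -c "
from h import *
s=st();snap('side','s20.png');im=cv2.imread('pics/s20.png')
x,y,z=s['tool_pos'];b=z-.111
print('collar',proj('side',[x,y,b+.09]),'mouth',proj('side',[.5037,.3563,.1]))
u,v=map(int,proj('side',[x,y,b+.09]))
cv2.imwrite('pics/s20e.png',cv2.resize(im[v-30:v+30,u-30:u+30],None,fx=10,fy=10,interpolation=cv2.INTER_NEAREST));print(u-30,v-30)
"
```

```text
t 34.5 pos [0.5041 0.3566 0.1314] yaw 117.8 down [-0.001 -0.    -1.   ] F [0.26 0.15 0.08] T [-0.05 -0.02  0.03] w 0.144 q [ 0.58  0.24  1.83 -0.    1.08 -1.48]
collar [187.20993052 235.56519752] mouth [187.84925301 239.54908967]
157 205
```

View pics/s20e.png

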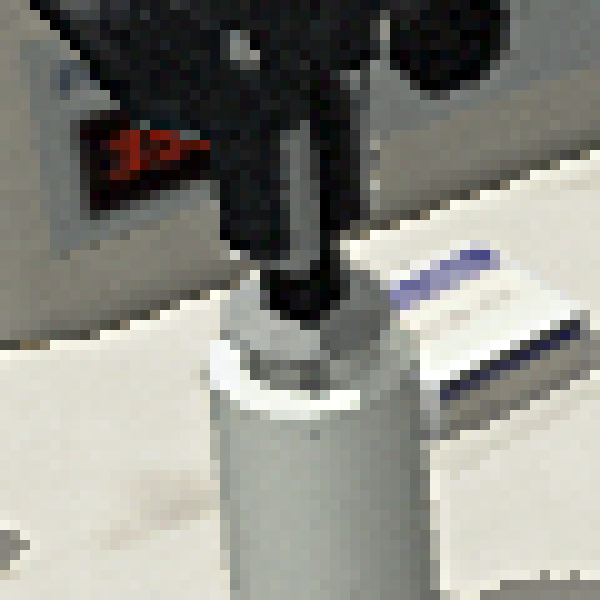

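>>> play_rows --motion '[[[0,0,-0.005],[0,0,0]],[[0,0,-0.01],[0,0,0]],[[0,0,-0.015],[0,0,0]],[[0,0,-0.02],[0,0,0]],[[0,0,-0.02],[0,0,0]]]'

```text
time: 35.17
tool_pos: [0.5041, 0.3566, 0.1235]
tcp_rot: [-0.939, -1.557, 1.558]
wrist_force: [0.3, -0.4, -1.2]
width: 0.144
```

```bash
python3 -c "
from h import *
st()"
```

```text
t 35.17 pos [0.5041 0.3566 0.1235] yaw 117.8 down [-0. -0. -1.] F [ 0.31 -0.37 -1.2 ] T [ 0.01 -0.01  0.01] w 0.144 q [ 0.58  0.24  1.84  0.    1.06 -1.48]
```

Boss is entering the bore without side force. Down the rest gently.

>>> play_rows --motion '[[[0,0,-0.0025],[0,0,0]],[[0,0,-0.005],[0,0,0]],[[0,0,-0.0075],[0,0,0]],[[0,0,-0.0075],[0,0,0]]]'

```text
time: 35.67
tool_pos: [0.5044, 0.3568, 0.1212]
tcp_rot: [-0.939, -1.557, 1.557]
wrist_force: [-1.5, -1.1, 2.4]
width: 0.144
```

```bash
python3 -c "
from h import *
st()"
```

```text
t 35.67 pos [0.5044 0.3568 0.1212] yaw 117.8 down [ 0.  0. -1.] F [-1.49 -1.11  2.35] T [-0.08  0.19  0.03] w 0.144 q [ 0.58  0.25  1.84 -0.    1.06 -1.48]
```

>>> play_rows --motion '[[[0,0,0],[0,0,0]],[[0,0,0],[0,0,0]],[[0,0,0],[0,0,0]],[[0,0,0],[0,0,0]]]' --gripper 0.5

```text
time: 36.17
tool_pos: [0.5043, 0.3568, 0.1208]
tcp_rot: [-0.939, -1.557, 1.557]
wrist_force: [0.2, 1.3, -0.2]
width: 0.502
```

```bash
python3 -c "
from h import *
s=st();snap('side','s21.png');im=cv2.imread('pics/s21.png')
cv2.imwrite('pics/s21e.png',cv2.resize(im[205:265,157:217],None,fx=10,fy=10,interpolation=cv2.INTER_NEAREST))
"
```

```text
t 36.17 pos [0.5043 0.3568 0.1208] yaw 117.8 down [ 0. -0. -1.] F [ 0.24  1.33 -0.18] T [ 0.02 -0.01 -0.  ] w 0.502 q [ 0.58  0.25  1.84 -0.    1.06 -1.48]
```

View pics/s21e.png

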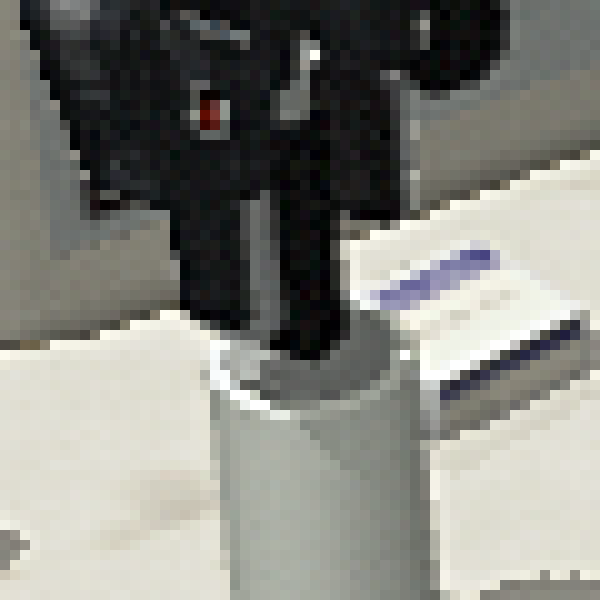

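>>> play_rows --motion '[[[0,0,0.02],[0,0,0]],[[0,0,0.06],[0,0,0]],[[0,0,0.12],[0,0,0]],[[0,0,0.2],[0,0,0]],[[0,0,0.28],[0,0,0]],[[0,0,0.34],[0,0,0]],[[0,0,0.36],[0,0,0]],[[0,0,0.36],[0,0,0]]]'

```text
time: 37.22
tool_pos: [0.5046, 0.3569, 0.2659]
tcp_rot: [-0.94, -1.559, 1.556]
wrist_force: [0.5, 1.1, -0.5]
width: 0.502
```

```bash
python3 -c "
from h import *
s=st();im,d=snap('side','s22.png');im=cv2.imread('pics/s22.png')
cv2.imwrite('pics/s22e.png',cv2.resize(im[205:265,157:217],None,fx=10,fy=10,interpolation=cv2.INTER_NEAREST))
W=cloud('side',d).reshape(-1,3)
for z0,z1,r in((.116,.14,.02),(.14,.163,.02),(.163,.175,.02)):
    m=(np.hypot(W[:,0]-.504,W[:,1]-.356)<r)&(W[:,2]>z0)&(W[:,2]<z1);print(m.sum(),W[m].mean(0).round(4),W[m].max(0).round(4))
t=W[(np.hypot(W[:,0]-.467,W[:,1]+.039)<.022)&(W[:,2]>.025)&(W[:,2]<.036)];print('wt',t.mean(0),np.median(t[:,2]))
for l in('hook_grip','stand_mouth','weight_top','tray'):print(l,[(round(x['conf'],2),toworld('side',x['xyz']).round(3)) for x in cams.mark_of('side',l)[:1]])
"
```

```text
t 37.23 pos [0.5046 0.3569 0.2659] yaw 117.8 down [ 0.001  0.001 -1.   ] F [ 0.53  1.15 -0.52] T [-0.08 -0.01 -0.05] w 0.502 q [ 0.58  0.14  1.69  0.    1.31 -1.48]
80 [0.4994 0.3593 0.1283] [0.5081 0.3668 0.1394]
79 [0.4992 0.3588 0.1523] [0.5115 0.3661 0.1623]
15 [0.5007 0.358  0.1648] [0.5068 0.3626 0.1669]
wt [ 0.46419597 -0.03527572  0.03140383] 0.031466610087264466
hook_grip [(0.73, array([0.505, 0.357, 0.133]))]
stand_mouth [(0.89, array([0.509, 0.36 , 0.102]))]
weight_top [(0.5, array([ 0.468, -0.037,  0.029]))]
tray [(0.74, array([ 0.473, -0.037, -0.001]))]
```

View pics/s22e.png

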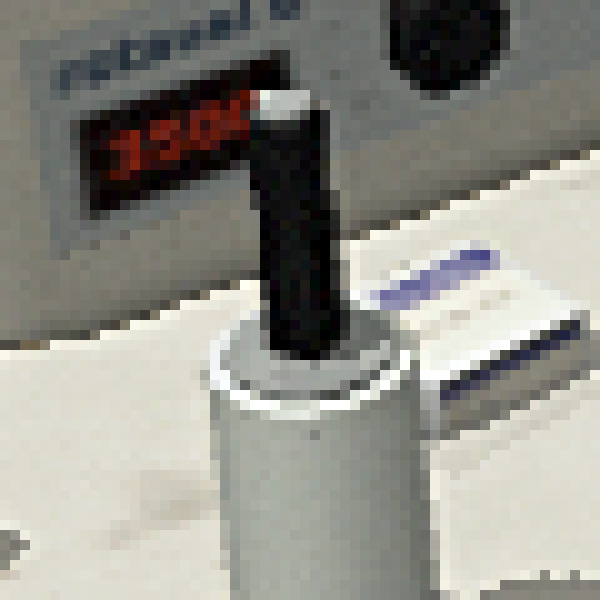

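View pics/s22.png

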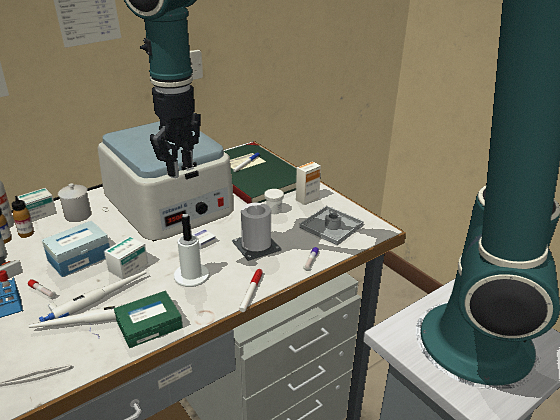

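The hook is upright, with its collar flat on the rim and the handle at the same pixels as at the start. The weight stands in the tray and the bystanders look unmoved, so I'm handing in.

```bash
python3 -c "
from h import *
print(bot.finish_job()); st()"
```

```text
the job is handed in; nothing more can be done
None
the job is handed in; nothing more can be done
```

The job is done and handed in at about 37 s of the 72 s allowed. `finish_job()` gives no verdict, so what follows rests on my own checks.

**What I did**
- **Finding the loop:** The top depth image showed the loop bent over about 28° from +y towards −x, so I did not have to search for it by feel.
- **Taking the hook:** I lifted the hook tool from its stand and turned it so the toe pointed the same way as the bent crown. I then lowered it down the bore wall on the opposite side.
- **Drawing the weight out:** I felt the crown at about 2.5 N, hooked it and pulled the weight past the clips. The wrist force reading peaked at about 10 N.
- **Setting down and returning:** I lowered the weight into the tray, tipped it upright, backed the hook out and hung it in its stand again.

**Last checks**
- **Weight:** It stands upright near the tray centre, with its top at about 0.031–0.033 m.
- **Hook:** Its collar is flat on the rim and the handle is upright. The handle point reads about (0.505, 0.357, 0.133) m, near my own stand position of (0.504, 0.356) m.
- **Bystanders and gripper:** By eye in the last side picture the bystanders look unmoved; I did not re-measure them. The gripper is clear, about 10 cm above the handle.
- **Disagreement:** The network's stand-mouth estimate in the last picture, (0.509, 0.360) m, is about 6 mm off my depth measurements and from its own first estimates. I took it as network error.

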